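Re-relay a kiln control box

ROBOT

A 6-joint arm with a two-finger parallel gripper is mounted at the origin on the work surface. World frame = base frame: x ahead of the robot, y to its left, z up, the work surface at z = 0. Lengths are in m, angles in degrees, forces in N, time in s.
With the tool pointing down it reaches from about 0.35 to 0.725 m from the base axis. Payload 4.3 kg.
Tool frame: the origin (TCP) lies between the finger pads; the fingertips stand 8 mm ahead of it and the grasp point (between the pads) lies 11 mm behind it; z points along the fingers, y is the direction in which the jaws open and shut (so a half turn about z gives the same grasp; the last joint's range is limited). The gripper opens to 85 mm and grips with 20 to 120 N. Pads are 22 mm wide; open, the fingers measure 114 mm over their backs; the gripper's body (76 mm by 85 mm) begins 54 mm behind the grasp point. The pads swing forward as they close: fully open they stand 13 mm farther back than shut.
Start: joints at [57.279, 21.618, 4.641, 73.018, 0, 83.68], TCP at [0.256, 0.515, 0.239] pointing down, gripper open.
Joint ranges: [-156.06, 156.06], [-48.1, 94.91], [-58.44, 69.94], [-101.28, 121.22], [-78.64, 73.56], [-180, 180]. Speed limits (degrees/s): [147.25, 147.25, 180, 180, 180, 180].

INTERFACE

Orientations are given as [roll, pitch, yaw] about the fixed x, y, z axes, in that order (R = Rz(yaw) Ry(pitch) Rx(roll)).
In Python, from cell import state, get_image, sign_off gives the robot as it stands.
- The arm moves only by the tool move_arm, never from a script. Its argument "motion" is a list of rows, each an object with "translation": the shift along the tool's x, y, z in mm, a list of three; "twist": the turn about the tool's z in rad. A call has 1 to 12 rows; each row is the pose to reach, as a shift and turn from the pose commanded when the call began, along the tool's axes at that moment; what a row does not reach only later rows make up. A row lasts 1/12 s, in which the tool goes at most 41.7 mm and 7.16 degrees, less where a joint would pass 70% of its speed; a pose out of reach is approached as far as the arm can. A call with a gripper value outside its range is refused whole. "grip" is the opening, from -1 (shut) to 1 (fully open), set as the call begins (left out, the last holds). The fingers move at their own pace and stop on an object; "newtons" is the grip in N (left out, the last holds). Time passes only in rows, so rows that repeat a pose let the fingers close. It gives the time, the measured TCP pose, the force and the opening at its end, in the units of the state.
- state(): the state, without advancing time (a new reading comes with each control period).
- get_image(name): name is "side" or "top" or "wrist"; returns a dict with "img" (420x560x3 uint8, blue, green, red), "depth" (420x560 float32, m along the optical axis (not along the pixel's ray), 0 where there is no reading), "intrinsics" (3x3 intrinsics, pixels), "dist" ([k1, k2, p1, p2, k3] as OpenCV has them; the pictures are not rectified), "R" (3x3) and "t" (3): a world point X has camera coordinates R X + t. Camera axes: x right, y down, z forward; pixel columns grow to the right and rows downward; lengths in m; the calibration is good to about 2 mm. A picture is of the moment at which its call begins.
- sign_off(): hands the job in, once; it reports no verdict.
The state is a dict: "time_s": time; "joints": joint angles; "dq": joint speeds; "joint_efforts": joint torques, N m; "tool_pos": TCP position; "eef_rot": TCP orientation; "ft_force": force on the tool from outside, world axes, zero at the start; "ft_torque": the same for the moment, N m; "opening": opening from 0.0 (shut) to 1.0 (fully open).
Only numpy, scipy, OpenCV 4.12 (cv2) and the standard library are available. Lean on these libraries where they do the work, as an engineer would, in place of code of your own. Each camera call takes 0.05 s, during which the arm holds its last target.

TASK

The pottery kiln's control box lies open on its back on the bench: pull every worn brown relay that is still in it and leave it in the orange scrap tub, and plug the three new white relays fully home, one in each of the three sockets. When all three are in, push the hinged door shut until it snaps home on its catch, and only then hang the yellow isolation tag by its eye on the hook stand. Leave the other things on the bench where they are.

Things in the scene. Friction and masses are not known exactly. Their poses are not given: they have to be found in the camera images.
- box: grey steel kiln control box on its back, fixed: 230 by 230 mm, rim 102 mm high, 6 mm walls, open on top; three relay sockets 50 mm apart in a row along its y, 20 mm to the -x side of its middle. From 65 mm past its centre on the +x side a terminal strip and transformer, up to 50 mm high. Origin: under its centre; axes along its walls; door hinged on the +y wall
- socket1 (a point): centre of the mouth of a relay socket: sharp-edged hole 35 mm (box x) by 37 mm (box y), 12 mm deep, in a black block 66 (x) by 48 mm (y); mouth 52 mm over the bench. Axes as the box. A relay fully home has its 10 mm foot down the hole and its case resting on the block, top 20 mm below the rim. Socket 1 is nearest the -y wall
- socket2 (a point): centre of the mouth of a relay socket: sharp-edged hole 35 mm (box x) by 37 mm (box y), 12 mm deep, in a black block 66 (x) by 48 mm (y); mouth 52 mm over the bench. Axes as the box. A relay fully home has its 10 mm foot down the hole and its case resting on the block, top 20 mm below the rim
- socket3 (a point): centre of the mouth of a relay socket: sharp-edged hole 35 mm (box x) by 37 mm (box y), 12 mm deep, in a black block 66 (x) by 48 mm (y); mouth 52 mm over the bench. Axes as the box. A relay fully home has its 10 mm foot down the hole and its case resting on the block, top 20 mm below the rim
- door (a joint): the box's door, rad: 0 shut on its catch, 1.57 straight up, grows as it opens. Stiff hinge, stays at any angle (0.2 to 1.2 N m to close it). A sprung roller catch stops it at about 0.05; 5 to 10 N at the free edge snaps it home, below 0.02. Push it over with shut fingers on its outer face, then press it down near the middle of the free edge
- door_hinge (a point): middle of the door's hinge line, which runs along the box's x on top of its +y wall, 103 mm over the bench. Axes turn with the door: -y points from the hinge to the free edge, z out of the door's outer face
- door_edge (a point): middle of the door's free edge, on its outer face, 230 mm from the hinge; the door is a flat panel 230 mm wide and 230 mm long, 12 mm thick, its outer face 13 mm above the hinge line when shut (115 mm over the bench). Axes as door_hinge
- new1: new plug-in relay, 90 g, standing: white case 36 (x) by 40 (y) by 30 mm high on a black plug foot 32 (x) by 34 (y) by 10 mm high, 40 mm in all; blue tab on top. Origin: middle of the foot's underside, z up. Fits a socket either way round
- new2: new plug-in relay, 90 g, standing: white case 36 (x) by 40 (y) by 30 mm high on a black plug foot 32 (x) by 34 (y) by 10 mm high, 40 mm in all; blue tab on top. Origin: middle of the foot's underside, z up. Fits a socket either way round
- new3: new plug-in relay, 90 g, standing: white case 36 (x) by 40 (y) by 30 mm high on a black plug foot 32 (x) by 34 (y) by 10 mm high, 40 mm in all; blue tab on top. Origin: middle of the foot's underside, z up. Fits a socket either way round
- worn1: worn plug-in relay, 90 g, standing: brown case 36 (x) by 40 (y) by 30 mm high on a black plug foot 32 (x) by 34 (y) by 10 mm high, 40 mm in all; black tab on top. Origin: middle of the foot's underside, z up. Fits a socket either way round. One to three are present, each home in a socket at the start, held only by its fit; the others are absent
- worn2: worn plug-in relay, 90 g, standing: brown case 36 (x) by 40 (y) by 30 mm high on a black plug foot 32 (x) by 34 (y) by 10 mm high, 40 mm in all; black tab on top. Origin: middle of the foot's underside, z up. Fits a socket either way round. One to three are present, each home in a socket at the start, held only by its fit; the others are absent
- worn3: worn plug-in relay, 90 g, standing: brown case 36 (x) by 40 (y) by 30 mm high on a black plug foot 32 (x) by 34 (y) by 10 mm high, 40 mm in all; black tab on top. Origin: middle of the foot's underside, z up. Fits a socket either way round. One to three are present, each home in a socket at the start, held only by its fit; the others are absent
- tub: open orange scrap tub fixed on the bench, 170 mm (x) by 130 mm (y), walls 50 mm high and 4 mm thick, floor 4 mm. Origin: under its centre, axes along its walls
- tag: yellow plastic isolation tag, 110 mm (x) by 42 mm (y) by 8 mm thick, 40 g, lying flat; round eye of 24 mm diameter near its +x end. Origin: middle of its underside
- tag_eye (a point): centre of the tag's eye, 38 mm from the tag's origin along its +x, 4 mm above its underside; axes as the tag
- hook_tip (a point): centre of the rounded top end (4 mm radius) of the upturned tip of a steel hook, 190 mm over the bench; axes as its stand. The hook's level arm, 4 mm in radius, 155 mm up, runs from the foot of the tip 90 mm along the stand's +x to a post of radius 8 mm, 175 mm high, on a round foot of radius 42 mm, 14 mm high. Fixed
- hook_seat (a point): on the axis of the arm just behind the upturned tip, 80 mm from the post, 155 mm over the bench: the tag may hang here or farther along the arm towards the post, plate down, eye up (put the flat tag's eye over the tip, lower it some 25 mm and let go: it swings down and hangs)
- screwdriver: screwdriver with red handle, 200 mm long, lying along its x; bystander, origin at mid length, underside
- test_tile: small clay tile, 75 mm square, 12 mm thick; bystander, origin under its centre
- strip: wooden guide strip, 260 by 28 by 10 mm, along its x; bystander, origin under its centre
- glaze_jar: glaze jar with blue cap, 60 mm diameter, 85 mm high; bystander, origin under its centre
- mug: blue mug, 80 mm diameter, 85 mm high, handle at +y; bystander, origin under its centre
- scraper: wooden scraper, 110 by 60 by 6 mm; bystander, origin under its centre
Not all that is in view belongs to the job. What is shaped like the tag but blue or green is not meant. Several things have the shape of the tub; the one meant has the colours described above.

How it is judged:
By the outcome, as a careful person would: the job done as asked, in the order asked, and still so for the second after the job is handed in, with the robot touching nothing.
Of worn1, worn2, worn3 only 1 to 3 are there at a start; the rules pass over those that are not, and their reading is None.
At some moment in a run one of new1, new2, new3, tag may be knocked a few centimetres aside while the robot is not near it.
It also fails if it takes over 210 s, if anything falls off the work surface, if the arm or the gripper's body presses on something with over 40 N, if the wrist force passes 120 N, or if a joint passes its speed limit or range.

## Working session

There is one attempt and no reset: what is moved stays moved. The work goes in short steps, Python scripts to look and compute and a tool call to move; the robot and the scene stay as the last step left them, time stands still between calls to the robot, and variables do not carry over. Pictures are saved under pics/ and viewed, and the job is handed in when it is done.

Besides the shell and the picture viewer there is one more tool, called after "Call:" by a JSON object that holds its "fn" and its "kwargs", one argument or row to a line. move_arm: Moves the arm, as the interface text tells. Its arguments: {"type":"object","properties":{"motion":{"type":"array"},"grip":{"type":"number"},"newtons":{"type":"number"}},"required":["motion"]}

```bash
ls; mkdir -p pics
python3 - <<'E'
from cell import state,get_image
import cv2
print(state())
for n in ["side","top","wrist"]:
    d=get_image(n); cv2.imwrite(f"pics/{n}0.png",d["img"]); print(n,d["intrinsics"],d["dist"],d["R"],d["t"])
E
```

```text
pics
{'time_s': 0.0, 'joints': array([ 5.72771045e+01,  2.16618483e+01,  4.56131738e+00,  7.30178792e+01,
       -1.92186156e-03,  8.36787970e+01]), 'dq': array([ 0.02879475, -0.03792446, -0.01530468,  0.05494397,  0.10896286,
        0.01878598]), 'joint_efforts': array([-8.77302264e-04, -4.63609672e+01,  2.69873464e+01,  2.08247529e-02,
       -8.26481983e-05,  7.09621801e-07]), 'tool_pos': array([0.25534373, 0.51446776, 0.23835042]), 'eef_rot': array([-1.79882098e+02, -1.11270236e-02,  1.53598298e+02]), 'ft_force': array([ 0.23072714, -0.04551967, -0.22025875]), 'ft_torque': array([-0.02801515,  0.00297952, -0.00932266]), 'opening': 1.0011623094343916}
side [[451.49687814   0.         285.94142731]
 [  0.         451.49687814 210.93754578]
 [  0.           0.           1.        ]] [-0.10441662  0.          0.          0.          0.        ] [[-0.98762132 -0.15684316 -0.00208825]
 [-0.11117927  0.70934884 -0.69603404]
 [ 0.11064947 -0.68718589 -0.71800574]] [0.49042557 0.19928417 1.23678827]
top [[412.47526171   0.         280.67129108]
 [  0.         412.47526171 205.8727418 ]
 [  0.           0.           1.        ]] [-0.12478577  0.          0.          0.          0.        ] [[ 0.0242412  -0.99939356  0.0249977 ]
 [-0.99068648 -0.02736633 -0.13338434]
 [ 0.13398755 -0.02153148 -0.99074908]] [-0.07012182  0.52721708  1.35124344]
wrist [[313.0070246    0.         279.15489814]
 [  0.         313.0070246  210.27898278]
 [  0.           0.           1.        ]] [-0.00575702  0.          0.          0.          0.        ] [[ 0.44433706  0.89585918 -0.00095333]
 [ 0.85174717 -0.42212767  0.31037878]
 [ 0.27765325 -0.13872479 -0.95061249]] [-0.57318548 -0.04128412  0.38037385]
```

View pics/top0.png

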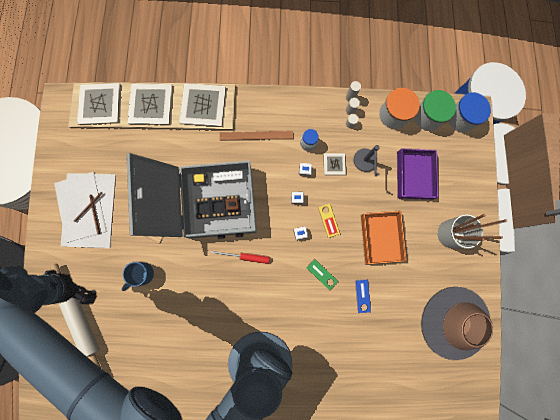

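View pics/side0.png

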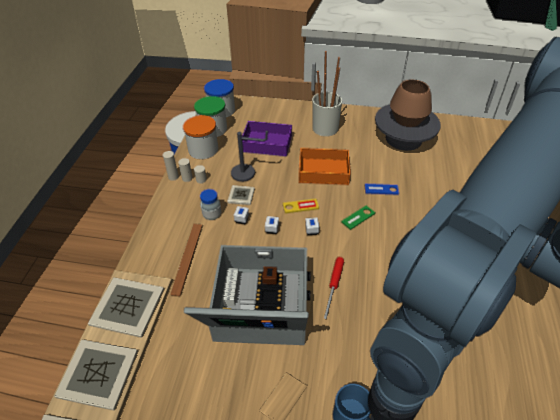

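View pics/wrist0.png

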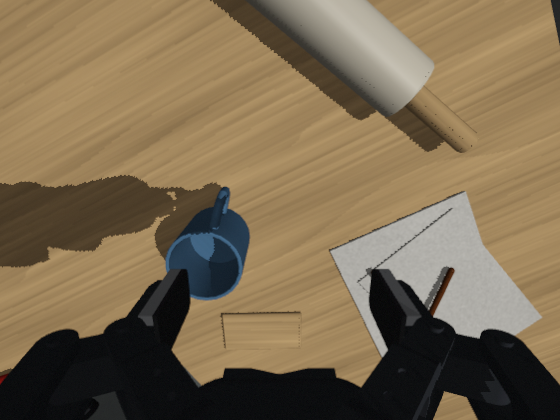

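```bash
cat > h.py <<'E'
import numpy as np, cv2
from cell import state,get_image,sign_off
from scipy.spatial.transform import Rotation as Ro
def world(d,u,v,z=None,dep=None):
    K,D=d["intrinsics"],np.array(d["dist"])
    p=cv2.undistortPoints(np.array([[[u,v]]],float),K,D)[0,0]
    R,t=np.array(d["R"]),np.array(d["t"]); r=np.array([p[0],p[1],1.])
    c=-R.T@t; w=R.T@r
    if z is not None: s=(z-c[2])/w[2]
    else: s=dep if dep else float(d["depth"][int(round(v)),int(round(u))])
    return c+s*w
def proj(d,X):
    rv=cv2.Rodrigues(np.array(d["R"]))[0]
    return cv2.projectPoints(np.array(X,float).reshape(-1,3),rv,np.array(d["t"]),d["intrinsics"],np.array(d["dist"]))[0].reshape(-1,2)
def cloud(d):
    K,D=d["intrinsics"],np.array(d["dist"]); h,w=d["depth"].shape
    uv=np.stack(np.meshgrid(np.arange(w),np.arange(h)),-1).reshape(-1,1,2).astype(float)
    p=cv2.undistortPoints(uv,K,D)[:,0]; s=d["depth"].reshape(-1)
    c=np.c_[p*s[:,None],s]; R,t=np.array(d["R"]),np.array(d["t"])
    return ((c-t)@R).reshape(h,w,3)
def crop(d,name,x0,y0,x1,y1,f):
    im=cv2.resize(d["img"][y0:y1,x0:x1],None,fx=f,fy=f,interpolation=cv2.INTER_CUBIC)
    cv2.imwrite("pics/"+name,im)
def go(x,y,z,yaw=None):
    """shift in tool axes mm and twist rad from the measured pose"""
    s=state(); R=Ro.from_euler('xyz',s["eef_rot"],degrees=True)
    d=R.inv().apply(np.array([x,y,z])-s["tool_pos"])*1000
    tw=0
    if yaw is not None:
        # down-pointing: yaw increases <-> twist negative
        tw=-((yaw-s["eef_rot"][2]+90)%180-90)
    print("shift",d.round(1),"twist",round(np.radians(tw),3),"| t",round(s["time_s"],2),"pos",s["tool_pos"].round(4),"yaw",s["eef_rot"][2].round(2),"n rows",round(max(np.linalg.norm(d)/41.7,abs(tw)/7.16),1))
    return d,tw
E
python3 - <<'E'
from h import *
d=get_image("top")
crop(d,"c1.png",120,130,280,250,5)
crop(d,"c2.png",280,120,440,320,3)
np.savez("/tmp/top0.npz",**d)
s=get_image("side"); np.savez("/tmp/side0.npz",**s)
crop(s,"c3.png",180,230,320,350,5)
E
```

```text
(no output)
```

View pics/c1.png

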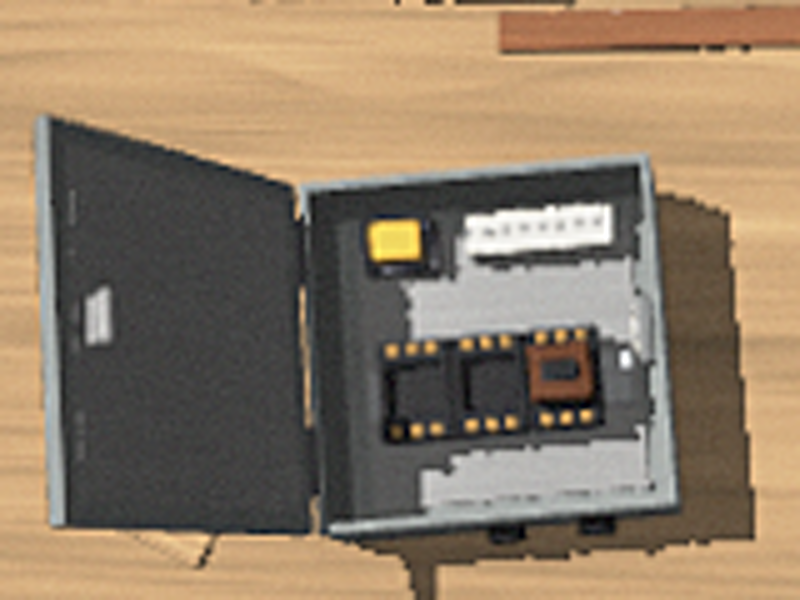

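View pics/c2.png

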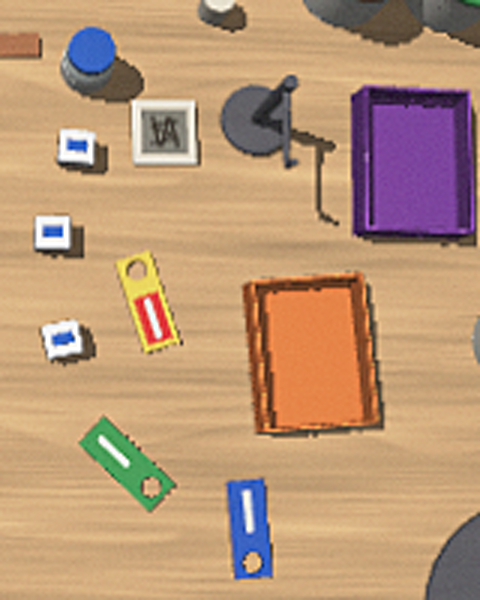

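View pics/c3.png

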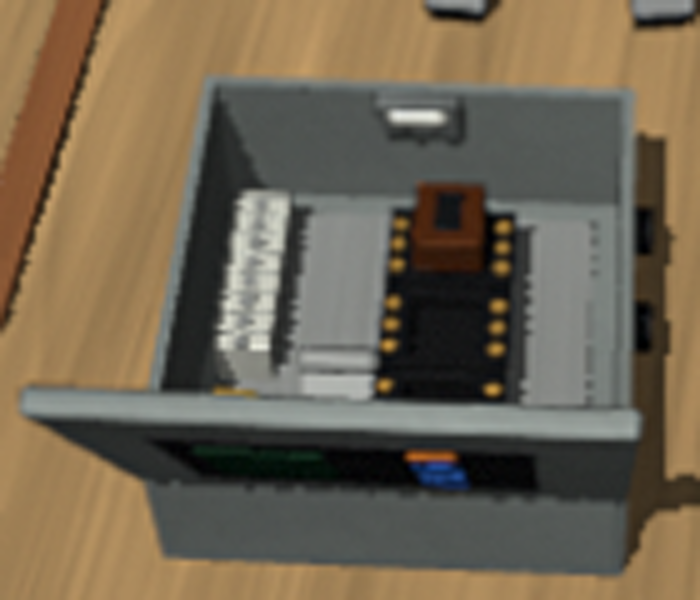

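```bash
cat > m.py <<'E'
from h import *
d=dict(np.load("/tmp/top0.npz"))
C=cloud(d); 
def w(U,V,x0,y0,f,z): return world(d,(U+.5)/f-.5+x0,(V+.5)/f-.5+y0,z)
print("rim corners")
P=[w(*p,120,130,5,.102) for p in [(303,187),(648,156),(679,508),(327,535)]]
P=np.array(P);print(P.round(4)); print("center",P.mean(0).round(4),"edges",[np.linalg.norm(P[i]-P[i-1]).round(4) for i in range(4)])
for i,j in [(1,0),(2,3)]: v=P[j]-P[i]; print("box y dir yaw",np.degrees(np.arctan2(v[1],v[0]))-90)
for i,j in [(3,0),(2,1)]: v=P[j]-P[i]; print("box x dir yaw",np.degrees(np.arctan2(v[1],v[0])))
print("worn top", w(561,370,120,130,5,.082), C[203,231])
for n,(u,v) in dict(s3=(414,393),s2=(488,384)).items(): print(n,w(u,v,120,130,5,.052))
# door free edge
print("door edge px depth",[C[130+int(V/5),120+int(U/5)].round(3) for U,V in [(44,130),(50,330),(56,510),(47,250)]])
print("hinge side",[w(*p,120,130,5,.103).round(4) for p in [(300,187),(312,533)]])
for n,(u,v) in dict(n_up=(77,146),n_mid=(53,232),n_low=(63,340)).items(): print(n,w(u,v,280,120,3,.040),C[120+v//3,280+u//3])
tag=[w(*p,280,120,3,.008) for p in [(117,262),(147,251),(179,343),(150,353)]]
print("tag",np.mean(tag,0),[np.linalg.norm(tag[i]-tag[i-1]).round(4) for i in range(4)],"eye",w(136,269,280,120,3,.008))
print("tub",[w(*p,280,120,3,.05).round(3) for p in [(245,283),(362,273),(381,426),(258,433)]])
print("hook tip",C[120+162//3-2:120+162//3+3,280+290//3-1:280+290//3+2].round(3).tolist(), w(290,163,280,120,3,.19), "post top",w(290,84,280,120,3,.175),"foot",w(258,120,280,120,3,.014))
E
python3 m.py
```

```text
rim corners
[[0.6385 0.2748 0.102 ]
 [0.665  0.0509 0.102 ]
 [0.4366 0.0233 0.102 ]
 [0.4131 0.2465 0.102 ]]
center [0.5383 0.1489 0.102 ] edges [np.float64(0.2271), np.float64(0.2255), np.float64(0.23), np.float64(0.2244)]
box y dir yaw 6.751974032927791
box y dir yaw 6.015031651391695
box x dir yaw 7.173703563104679
box x dir yaw 6.906394928263816
worn top [0.52572818 0.10357036 0.082     ] [0.52798338 0.10650963 0.0794172 ]
s3 [0.51174217 0.20370149 0.052     ]
s2 [0.5191319  0.15467419 0.052     ]
door edge px depth [array([0.619, 0.374, 0.313]), array([0.508, 0.361, 0.309]), array([0.41 , 0.35 , 0.313]), array([0.552, 0.367, 0.311])]
hinge side [array([0.6382, 0.2766, 0.103 ]), array([0.414 , 0.2559, 0.103 ])]
n_up [ 0.65965335 -0.13722209  0.04      ] [ 0.65949322 -0.1356232   0.04555051]
n_mid [ 0.56004338 -0.11173958  0.04      ] [ 0.55997585 -0.11060148  0.04022494]
n_low [ 0.43901396 -0.12517583  0.04      ] [ 0.43871837 -0.1259526   0.04461636]
tag [ 0.48709996 -0.22443699  0.008     ] [np.float64(0.1106), np.float64(0.0372), np.float64(0.1116), np.float64(0.0354)] eye [ 0.52486869 -0.20995774  0.008     ]
tub [array([ 0.507, -0.327,  0.05 ]), array([ 0.522, -0.462,  0.05 ]), array([ 0.35 , -0.482,  0.05 ]), array([ 0.341, -0.342,  0.05 ])]
hook tip [[[0.627, -0.347, 0.161], [0.665, -0.393, -0.006], [0.664, -0.395, -0.0]], [[0.626, -0.349, 0.152], [0.661, -0.392, -0.001], [0.618, -0.346, 0.189]], [[0.618, -0.343, 0.175], [0.615, -0.343, 0.187], [0.615, -0.346, 0.189]], [[0.615, -0.343, 0.174], [0.613, -0.345, 0.182], [0.611, -0.345, 0.191]], [[0.614, -0.346, 0.164], [0.612, -0.347, 0.171], [0.649, -0.395, 0.002]]] [ 0.61453592 -0.34343684  0.19      ] post top [ 0.70220824 -0.34847646  0.175     ] foot [ 0.70388426 -0.35157635  0.014     ]
```

```bash
cat >> h.py <<'E'
def go(x,y,z,yaw=None):
    s=state(); R=Ro.from_euler('xyz',s["eef_rot"],degrees=True)
    d=R.inv().apply(np.array([x,y,z])-s["tool_pos"])*1000
    tw=0
    if yaw is not None: tw=-((yaw-s["eef_rot"][2]+180)%360-180)
    print("shift",d.round(1),"twist",round(np.radians(tw),4),"| t",round(s["time_s"],2),"pos",s["tool_pos"].round(4),"yaw",s["eef_rot"][2].round(2),"j",s["joints"].round(0),"F",s["ft_force"].round(1),"op",round(s["opening"],3),"rows",round(max(np.linalg.norm(d)/41.7,abs(tw)/7.16),1))
E
python3 -c "
from h import *
go(.36,.2,.30,-83.3)"
```

```text
shift [-233.5 -235.6  -60.9] twist -2.1486 | t 0.25 pos [0.2555 0.5148 0.2389] yaw 153.6 j [57. 22.  5. 73. -0. 84.] F [0.2 0.6 0.4] op 1.002 rows 17.2
```

Call:
{"fn": "move_arm", "kwargs": {
  "motion": [
    {"translation": [-20,-20,-61],"twist": -0.12},
    {"translation": [-45,-45,-61],"twist": -0.24},
    {"translation": [-70,-70,-61],"twist": -0.36},
    {"translation": [-95,-95,-61],"twist": -0.48},
    {"translation": [-120,-120,-61],"twist": -0.6},
    {"translation": [-145,-145,-61],"twist": -0.72},
    {"translation": [-170,-170,-61],"twist": -0.84},
    {"translation": [-195,-195,-61],"twist": -0.96},
    {"translation": [-220,-220,-61],"twist": -1.08},
    {"translation": [-233,-235,-61],"twist": -1.2},
    {"translation": [-233,-235,-61],"twist": -1.32},
    {"translation": [-233,-235,-61],"twist": -1.44}
  ],
  "grip": 0.4
}}

```text
time_s: 1.25
tool_pos: [0.3602, 0.1994, 0.3004]
eef_rot: [-180.0, 0.0, -126.4]
ft_force: [0.8, -0.0, 0.6]
opening: 0.703
```

```bash
python3 -c "
from h import *
go(.53,.14,.26,-83.3)"
```

```text
shift [ -53.  -171.9   40.4] twist -0.7523 | t 1.25 pos [0.3602 0.1994 0.3004] yaw -126.41 j [ 20.   2. -11.  77.  -0. -33.] F [ 0.8 -0.   0.6] op 0.703 rows 6.0
```

Call:
{"fn": "move_arm", "kwargs": {
  "motion": [
    {"translation": [-10,-30,7],"twist": -0.12},
    {"translation": [-20,-60,15],"twist": -0.24},
    {"translation": [-30,-100,23],"twist": -0.36},
    {"translation": [-40,-135,32],"twist": -0.48},
    {"translation": [-53,-172,40],"twist": -0.6},
    {"translation": [-53,-172,40],"twist": -0.72},
    {"translation": [-53,-172,40],"twist": -0.752},
    {"translation": [-53,-172,40],"twist": -0.752}
  ]
}}

```text
time_s: 1.92
tool_pos: [0.53, 0.1406, 0.2593]
eef_rot: [179.9, 0.0, -83.5]
ft_force: [0.5, 0.9, -0.0]
opening: 0.7
```

```bash
python3 -c "
from h import *
d=get_image('wrist'); np.savez('/tmp/w1.npz',**d); cv2.imwrite('pics/w1.png',cv2.resize(d['img'],(800,600),interpolation=cv2.INTER_CUBIC))
go(.53,.14,.26,-83.3)"
```

```text
shift [ 0.9 -0.2 -0.2] twist -0.0042 | t 1.97 pos [0.5297 0.1409 0.2598] yaw -83.54 j [  8.  18.   3.  75.   0. -88.] F [-0.8  0.4 -0.6] op 0.699 rows 0.0
```

View pics/w1.png

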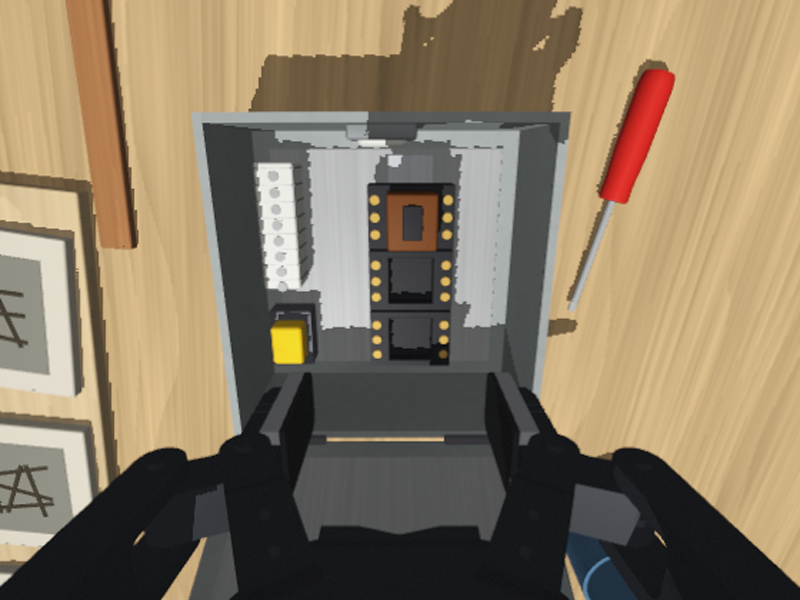

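```bash
python3 -c "
from h import *
d=dict(np.load('/tmp/w1.npz')); crop(d,'w1c.png',235,115,345,265,4)
crop(d,'w1d.png',120,70,420,270,2)"
```

```text
(no output)
```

View pics/w1c.png

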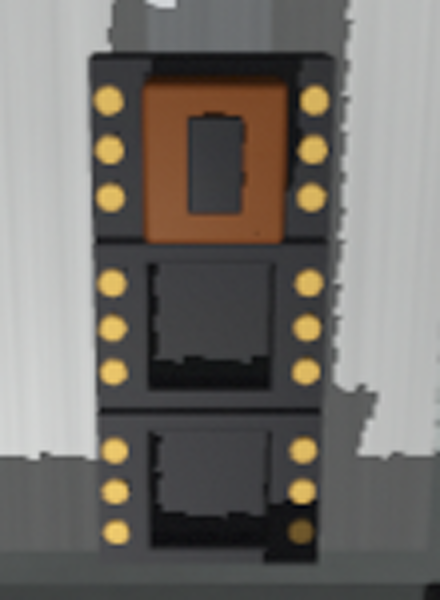

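View pics/w1d.png

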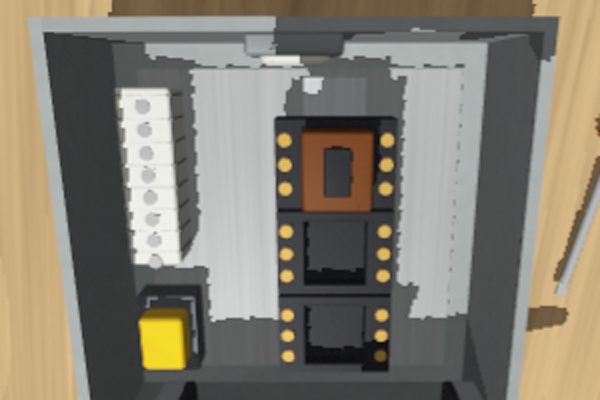

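```bash
cat > m2.py <<'E'
from h import *
d=dict(np.load('/tmp/w1.npz'))
def w(p,x0,y0,f,z): return world(d,(p[0]+.5)/f-.5+x0,(p[1]+.5)/f-.5+y0,z)
def quad(n,ps,z,x0=235,y0=115,f=4):
    P=np.array([w(p,x0,y0,f,z) for p in ps]); e=[P[1]-P[0],P[2]-P[3],P[3]-P[0],P[2]-P[1]]
    print(n,P.mean(0).round(4),"sides",[round(np.linalg.norm(v)*1000,1) for v in e],"ang",[round(np.degrees(np.arctan2(v[1],v[0])),1) for v in e])
quad("worn",[(146,82),(288,81),(283,242),(145,240)],.082)
quad("s2",[(148,262),(274,262),(270,389),(150,389)],.052)
quad("s3",[(152,430),(268,430),(266,547),(152,547)],.052)
quad("blk2",[(97,243),(330,243),(322,408),(100,408)],.052)
quad("blkall",[(91,53),(334,53),(316,561),(101,559)],.052)
# outer rim top corners in w1d + inner walls
P=[w(p,120,70,2,.102) for p in [(30,18),(558,17)]];print(P, np.degrees(np.arctan2(*(P[1]-P[0])[1::-1])), np.linalg.norm(P[1]-P[0]))
E
python3 m2.py
```

```text
worn [0.5247 0.1036 0.082 ] sides [np.float64(34.6), np.float64(35.0), np.float64(39.1), np.float64(39.8)] ang [np.float64(-173.1), np.float64(-174.3), np.float64(95.7), np.float64(96.2)]
s2 [0.519  0.1538 0.052 ] sides [np.float64(35.2), np.float64(34.6), np.float64(37.3), np.float64(37.4)] ang [np.float64(-173.5), np.float64(-173.5), np.float64(97.0), np.float64(96.1)]
s3 [0.5132 0.2034 0.052 ] sides [np.float64(33.8), np.float64(34.3), np.float64(37.5), np.float64(37.5)] ang [np.float64(-173.5), np.float64(-173.5), np.float64(96.1), np.float64(96.9)]
blk2 [0.5185 0.1539 0.052 ] sides [np.float64(64.7), np.float64(64.3), np.float64(48.5), np.float64(48.5)] ang [np.float64(-173.5), np.float64(-173.5), np.float64(96.4), np.float64(95.9)]
blkall [0.5192 0.1527 0.052 ] sides [np.float64(64.5), np.float64(64.9), np.float64(147.9), np.float64(148.6)] ang [np.float64(-173.5), np.float64(-174.1), np.float64(96.5), np.float64(96.6)]
[array([0.6660681 , 0.05032155, 0.102     ]), array([0.43884646, 0.02398133, 0.102     ])] -173.3876142138551 0.22874327052915736
```

```bash
python3 -c "
from h import *
go(.5247,.1038,.067,-83.5)"
```

```text
shift [ 36.3   8.9 192.8] twist -0.0008 | t 1.97 pos [0.5297 0.1409 0.2598] yaw -83.54 j [  8.  18.   3.  75.   0. -88.] F [-0.8  0.4 -0.6] op 0.699 rows 4.7
```

Call:
{"fn": "move_arm", "kwargs": {
  "motion": [
    {"translation": [18,4.5,30]},
    {"translation": [36.3,8.9,60]},
    {"translation": [36.3,8.9,90]},
    {"translation": [36.3,8.9,115]},
    {"translation": [36.3,8.9,140]},
    {"translation": [36.3,8.9,160]},
    {"translation": [36.3,8.9,180]},
    {"translation": [36.3,8.9,193]},
    {"translation": [36.3,8.9,193]},
    {"translation": [36.3,8.9,193]}
  ]
}}

```text
validation failed for argument at $.mo...
```

Call:
{"fn": "move_arm", "kwargs": {
  "motion": [
    {"translation": [0,0,0]},
    {"translation": [0,0,0]},
    {"translation": [0,0,0]},
    {"translation": [0,0,0]},
    {"translation": [0,0,0]},
    {"translation": [0,0,0]},
    {"translation": [0,0,0]}
  ],
  "grip": -1,
  "newtons": 30
}}

```text
validation failed for argument at $.mo...
```

```bash
python3 -c "
from h import *
d=get_image('wrist'); np.savez('/tmp/w2.npz',**d); cv2.imwrite('pics/w2.png',cv2.resize(d['img'],(800,600),interpolation=cv2.INTER_CUBIC))
go(.5247,.1038,.2,-83.5)"
```

```text
shift [36.5  8.9 60.2] twist -0.0005 | t 2.02 pos [0.5295 0.1411 0.2602] yaw -83.53 j [  8.  18.   3.  75.   0. -88.] F [-0.3  0.5 -0.3] op 0.701 rows 1.7
```

View pics/w2.png

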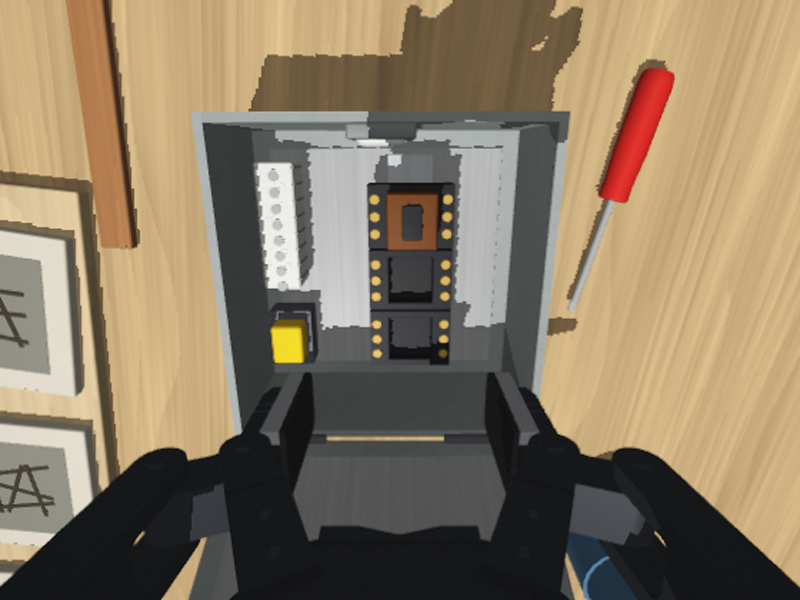

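Call:
{"fn": "move_arm", "kwargs": {
  "motion": [
    {"translation": [18,4.5,30],"twist": 0},
    {"translation": [36.3,8.9,60],"twist": 0},
    {"translation": [36.3,8.9,90],"twist": 0},
    {"translation": [36.3,8.9,115],"twist": 0},
    {"translation": [36.3,8.9,140],"twist": 0},
    {"translation": [36.3,8.9,160],"twist": 0},
    {"translation": [36.3,8.9,180],"twist": 0},
    {"translation": [36.3,8.9,193],"twist": 0},
    {"translation": [36.3,8.9,193],"twist": 0},
    {"translation": [36.3,8.9,193],"twist": 0}
  ]
}}

```text
time_s: 2.85
tool_pos: [0.5241, 0.1043, 0.0673]
eef_rot: [179.9, 0.0, -83.5]
ft_force: [0.3, -0.3, -0.3]
opening: 0.7
```

```bash
python3 -c "
from h import *
d=get_image('wrist'); np.savez('/tmp/w2.npz',**d); cv2.imwrite('pics/w3.png',cv2.resize(d['img'],(800,600),interpolation=cv2.INTER_CUBIC))
go(.5247,.1038,.2,-83.5)"
```

```text
shift [   0.4    0.3 -131.8] twist 0.0007 | t 2.9 pos [0.5251 0.1043 0.0682] yaw -83.46 j [  4.  24. -19.  47.   0. -92.] F [ 0.3 -0.1  0.5] op 0.698 rows 3.2
```

View pics/w3.png

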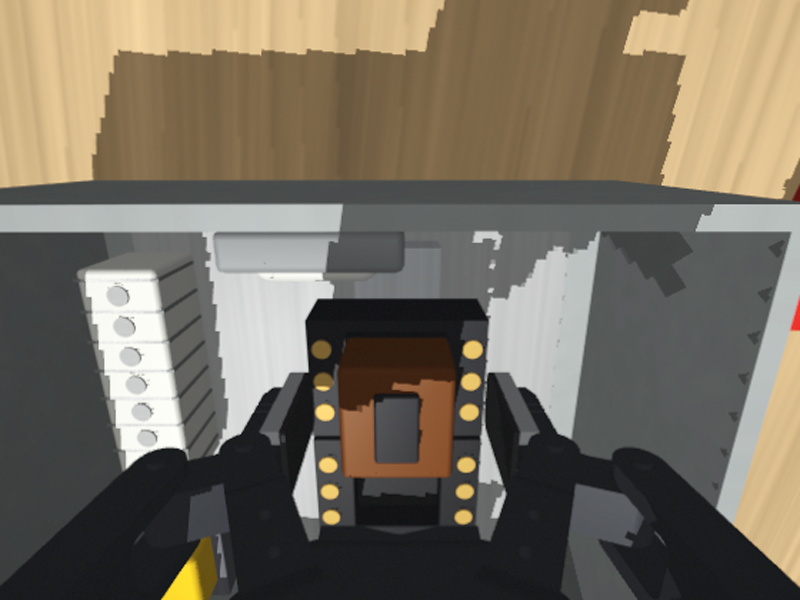

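Call:
{"fn": "move_arm", "kwargs": {
  "motion": [
    {"translation": [0,0,0],"twist": 0},
    {"translation": [0,0,0],"twist": 0},
    {"translation": [0,0,0],"twist": 0},
    {"translation": [0,0,0],"twist": 0},
    {"translation": [0,0,0],"twist": 0},
    {"translation": [0,0,0],"twist": 0},
    {"translation": [0,0,0],"twist": 0},
    {"translation": [0,0,0],"twist": 0}
  ],
  "grip": -1,
  "newtons": 30
}}

```text
time_s: 3.57
tool_pos: [0.5261, 0.1042, 0.0689]
eef_rot: [-179.8, 0.0, -83.5]
ft_force: [-1.7, 0.6, 6.1]
opening: 0.414
```

```bash
python3 -c "
from h import *
d=get_image('wrist'); np.savez('/tmp/w2.npz',**d); cv2.imwrite('pics/w4.png',cv2.resize(d['img'],(800,600),interpolation=cv2.INTER_CUBIC))
go(.5247,.1038,.2,-83.5)"
```

```text
shift [   0.2    1.1 -131.1] twist 0.0006 | t 3.62 pos [0.5261 0.1042 0.0689] yaw -83.47 j [  4.  24. -19.  47.   0. -92.] F [-1.2 -0.3  6.2] op 0.418 rows 3.1
```

View pics/w4.png

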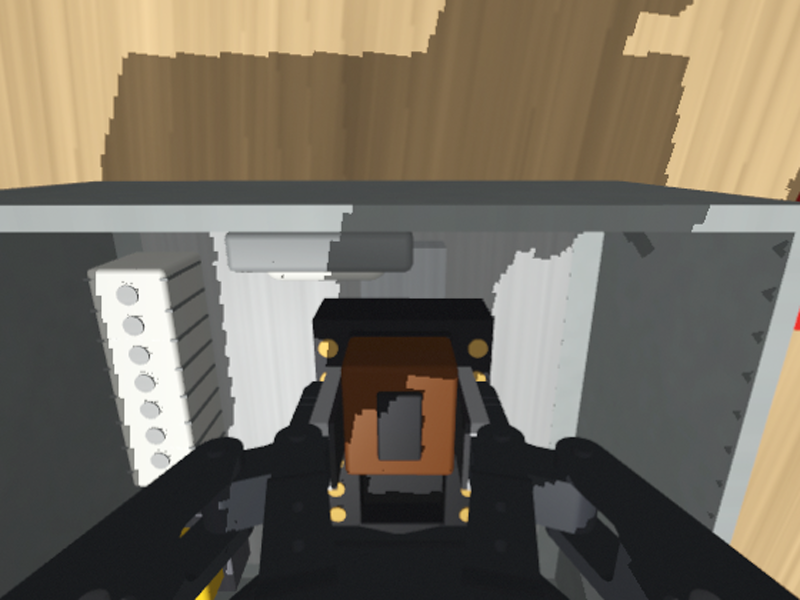

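Call:
{"fn": "move_arm", "kwargs": {
  "motion": [
    {"translation": [0,0,-4],"twist": 0},
    {"translation": [0,0,-8],"twist": 0},
    {"translation": [0,0,-12],"twist": 0},
    {"translation": [0,0,-20],"twist": 0},
    {"translation": [0,0,-40],"twist": 0},
    {"translation": [0,0,-75],"twist": 0},
    {"translation": [0,0,-110],"twist": 0},
    {"translation": [0,0,-132],"twist": 0},
    {"translation": [0,0,-132],"twist": 0}
  ]
}}

```text
time_s: 4.37
tool_pos: [0.5284, 0.1043, 0.2056]
eef_rot: [-179.4, -0.0, -83.5]
ft_force: [1.4, -0.3, -0.2]
opening: 0.416
```

```bash
python3 -c "
from h import *
d=get_image('wrist'); np.savez('/tmp/w3.npz',**d); cv2.imwrite('pics/w5.png',cv2.resize(d['img'],(800,600),interpolation=cv2.INTER_CUBIC))
go(.43,-.40,.2,-83.5)"
```

```text
shift [489.9 154.    1.9] twist 0.0006 | t 4.42 pos [0.5273 0.1042 0.2029] yaw -83.46 j [  4.  18.  -7.  65.   0. -92.] F [ 0.4  0.7 -1.8] op 0.416 rows 12.3
```

View pics/w5.png

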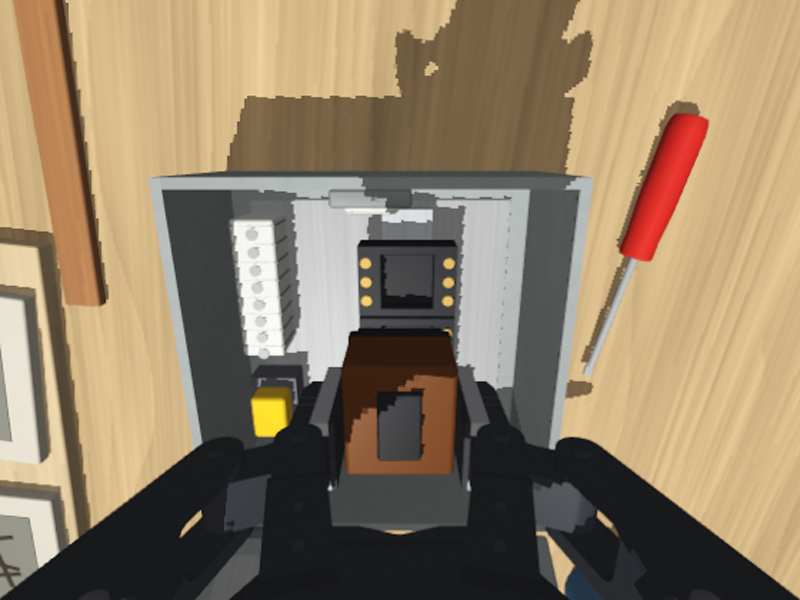

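Call:
{"fn": "move_arm", "kwargs": {
  "motion": [
    {"translation": [35,11,0],"twist": 0},
    {"translation": [75,23,0],"twist": 0},
    {"translation": [115,36,0],"twist": 0},
    {"translation": [155,48,0],"twist": 0},
    {"translation": [195,61,0],"twist": 0},
    {"translation": [235,74,0],"twist": 0},
    {"translation": [275,86,0],"twist": 0},
    {"translation": [315,99,0],"twist": 0},
    {"translation": [355,112,0],"twist": 0},
    {"translation": [395,124,0],"twist": 0},
    {"translation": [435,137,0],"twist": 0},
    {"translation": [470,148,0],"twist": 0}
  ]
}}

```text
time_s: 5.42
tool_pos: [0.4297, -0.3812, 0.1978]
eef_rot: [179.9, 0.1, -83.5]
ft_force: [0.7, 0.6, -0.1]
opening: 0.417
```

```bash
python3 -c "
from h import *
d=get_image('top'); np.savez('/tmp/t2.npz',**d); cv2.imwrite('pics/t2.png',d['img'])
go(.43,-.40,.035,-83.5)"
```

```text
shift [ 10.5  -1.  162.6] twist -0.0062 | t 5.47 pos [ 0.4284 -0.3888  0.1976] yaw -83.86 j [ -48.   23.    0.   67.   -0. -144.] F [ 1.5 -8.5 -1.1] op 0.412 rows 3.9
```

View pics/t2.png

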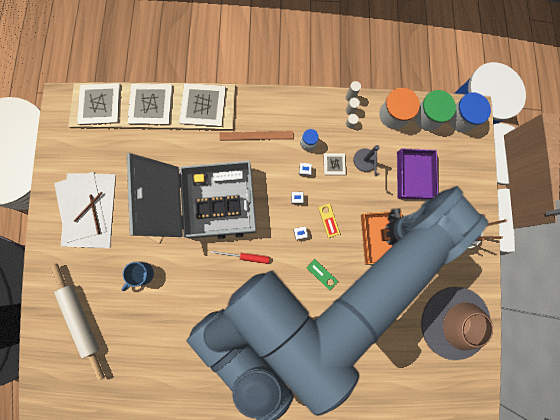

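Call:
{"fn": "move_arm", "kwargs": {
  "motion": [
    {"translation": [10,-1,30],"twist": 0},
    {"translation": [10,-1,65],"twist": 0},
    {"translation": [10,-1,100],"twist": 0},
    {"translation": [10,-1,130],"twist": 0},
    {"translation": [10,-1,150],"twist": 0},
    {"translation": [10,-1,162],"twist": 0},
    {"translation": [10,-1,162],"twist": 0},
    {"translation": [10,-1,162],"twist": 0},
    {"translation": [10,-1,162],"twist": 0}
  ]
}}

```text
time_s: 6.22
tool_pos: [0.4336, -0.3895, 0.0376]
eef_rot: [-180.0, 0.0, -83.5]
ft_force: [1.1, 0.2, -1.2]
opening: 0.418
```

```bash
python3 -c "
from h import *
d=get_image('wrist'); cv2.imwrite('pics/w6.png',cv2.resize(d['img'],(800,600),interpolation=cv2.INTER_CUBIC))
go(.43,-.40,.03,-83.5)"
```

```text
shift [9.6 5.1 8.2] twist 0.0007 | t 6.27 pos [ 0.434  -0.3899  0.0382] yaw -83.46 j [ -48.   30.  -13.   47.    0. -145.] F [ 0.6 -0.4 -1.4] op 0.415 rows 0.3
```

View pics/w6.png

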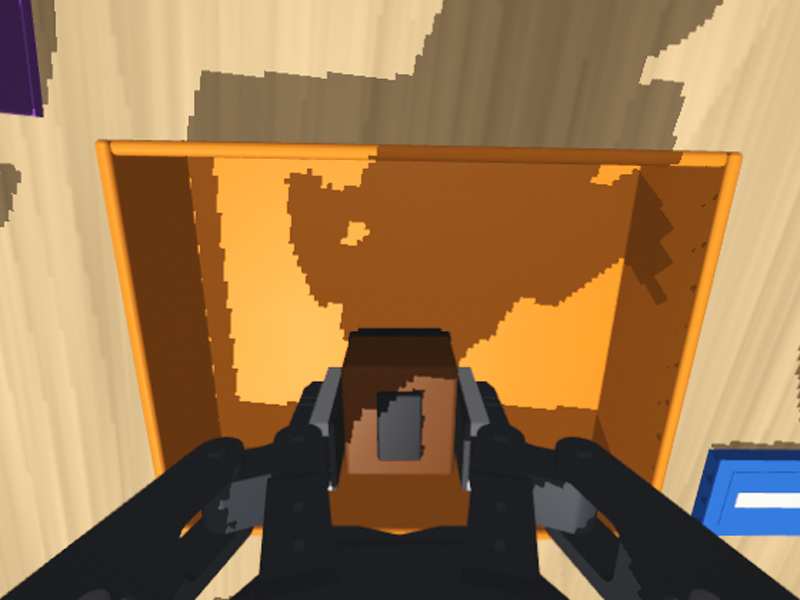

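Call:
{"fn": "move_arm", "kwargs": {
  "motion": [
    {"translation": [8,2,3],"twist": 0},
    {"translation": [8,2,6],"twist": 0},
    {"translation": [8,2,7],"twist": 0},
    {"translation": [8,2,7],"twist": 0}
  ]
}}

```text
time_s: 6.6
tool_pos: [0.4329, -0.3989, 0.031]
eef_rot: [-179.9, -0.1, -83.5]
ft_force: [1.0, -1.3, 1.5]
opening: 0.411
```

Call:
{"fn": "move_arm", "kwargs": {
  "motion": [
    {"translation": [0,0,0],"twist": 0},
    {"translation": [0,0,0],"twist": 0},
    {"translation": [0,0,0],"twist": 0},
    {"translation": [0,0,0],"twist": 0},
    {"translation": [0,0,-10],"twist": 0},
    {"translation": [0,0,-40],"twist": 0},
    {"translation": [0,0,-80],"twist": 0},
    {"translation": [0,0,-120],"twist": 0},
    {"translation": [0,0,-150],"twist": 0},
    {"translation": [0,0,-150],"twist": 0}
  ],
  "grip": 0.4
}}

```text
time_s: 7.43
tool_pos: [0.4354, -0.4009, 0.1888]
eef_rot: [-179.6, -0.6, -83.5]
ft_force: [0.9, 0.0, 1.0]
opening: 0.698
```

```bash
python3 -c "
from h import *
d=get_image('wrist'); cv2.imwrite('pics/w7.png',d['img'])
go(.46,-.13,.20,-83.5)"
```

```text
shift [-265.2  -56.1  -16.2] twist 0.0007 | t 7.48 pos [ 0.4346 -0.4     0.1855] yaw -83.46 j [ -49.   24.    0.   66.    0. -145.] F [-0.2 -0.5 -0.1] op 0.698 rows 6.5
```

View pics/w7.png

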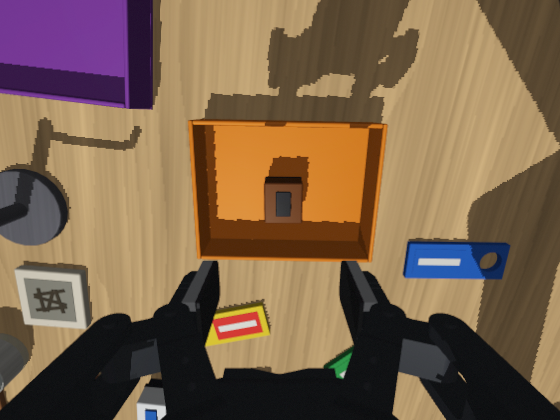

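```bash
python3 -c "
from h import *
go(.53,-.08,.27,-83.5)"
```

```text
shift [-306.4 -131.8  -86.1] twist 0.0007 | t 7.48 pos [ 0.4346 -0.4     0.1855] yaw -83.46 j [ -49.   24.    0.   66.    0. -145.] F [-0.2 -0.5 -0.1] op 0.698 rows 8.3
```

Call:
{"fn": "move_arm", "kwargs": {
  "motion": [
    {"translation": [-15,-5,-35],"twist": 0},
    {"translation": [-45,-18,-70],"twist": 0},
    {"translation": [-80,-35,-86],"twist": 0},
    {"translation": [-115,-50,-86],"twist": 0},
    {"translation": [-150,-65,-86],"twist": 0},
    {"translation": [-185,-80,-86],"twist": 0},
    {"translation": [-220,-95,-86],"twist": 0},
    {"translation": [-255,-110,-86],"twist": 0},
    {"translation": [-285,-122,-86],"twist": 0},
    {"translation": [-306,-132,-86],"twist": 0},
    {"translation": [-306,-132,-86],"twist": 0},
    {"translation": [-306,-132,-86],"twist": 0}
  ]
}}

```text
time_s: 8.48
tool_pos: [0.5282, -0.0775, 0.2653]
eef_rot: [179.9, 0.0, -83.3]
ft_force: [-0.7, -0.3, -0.3]
opening: 0.7
```

```bash
python3 -c "
from h import *
d=get_image('wrist'); np.savez('/tmp/w8.npz',**d);cv2.imwrite('pics/w8.png',cv2.resize(d['img'],(800,600),interpolation=cv2.INTER_CUBIC))
go(.53,-.08,.27,-83.5)"
```

```text
shift [ 1.7 -1.7 -4.6] twist 0.0016 | t 8.53 pos [ 0.5281 -0.0785  0.2654] yaw -83.41 j [ -15.   17.    1.   75.   -0. -112.] F [-1.2 -0.5 -1.3] op 0.701 rows 0.1
```

View pics/w8.png

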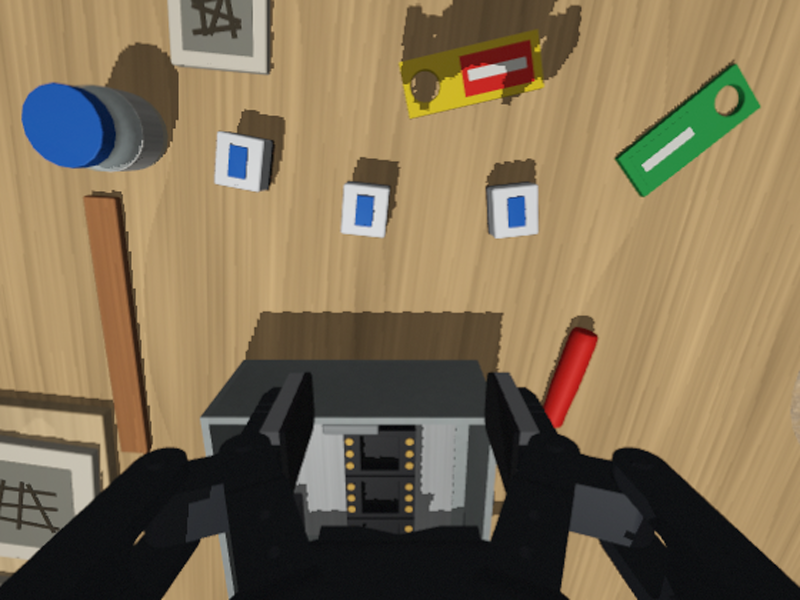

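```bash
python3 -c "
from h import *
d=dict(np.load('/tmp/w8.npz')); crop(d,'w8a.png',140,80,290,180,5);crop(d,'w8b.png',270,15,390,180,4)"
```

```text
(no output)
```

View pics/w8a.png

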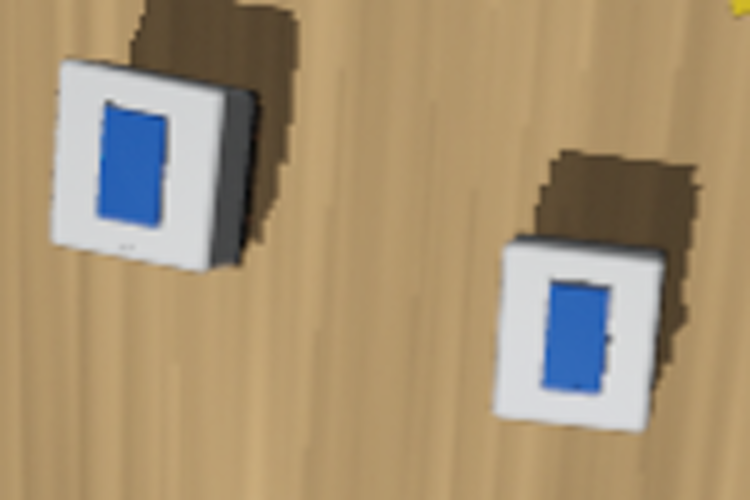

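View pics/w8b.png

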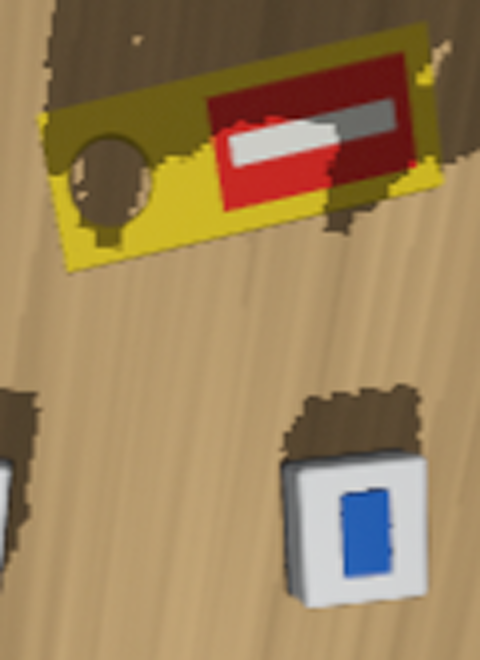

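```bash
cat > m3.py <<'E'
from h import *
d=dict(np.load('/tmp/w8.npz'))
def w(p,x0,y0,f,z): return world(d,(p[0]+.5)/f-.5+x0,(p[1]+.5)/f-.5+y0,z)
def quad(n,ps,z,x0,y0,f):
    P=np.array([w(p,x0,y0,f,z) for p in ps]); e=[P[1]-P[0],P[2]-P[3],P[3]-P[0],P[2]-P[1]]
    print(n,P.mean(0).round(4),"sides",[round(np.linalg.norm(v)*1000,1) for v in e],"ang",[round(np.degrees(np.arctan2(v[1],v[0])),1) for v in e])
quad("A far",[(63,60),(223,89),(207,271),(52,242)],.040,140,80,5)
quad("B mid",[(508,241),(663,254),(645,431),(494,415)],.040,140,80,5)
quad("C near",[(300,464),(427,454),(426,595),(310,608)],.040,270,15,4)
quad("tag",[(39,116),(428,24),(442,186),(68,272)],.008,270,15,4)
print("eye",w((111,182),270,15,4,.008))
print("jar top",world(d,68*.7,125*.7,.085),"boxcorner",world(d,202*.7,418*.7,.102),world(d,496*.7,416*.7,.102))
E
python3 m3.py
```

```text
A far [ 0.6596 -0.1382  0.04  ] sides [np.float64(34.6), np.float64(34.6), np.float64(38.8), np.float64(39.2)] ang [np.float64(176.8), np.float64(176.1), np.float64(86.0), np.float64(86.1)]
B mid [ 0.5596 -0.1128  0.04  ] sides [np.float64(34.7), np.float64(35.0), np.float64(39.2), np.float64(40.1)] ang [np.float64(-178.0), np.float64(-179.4), np.float64(89.8), np.float64(90.3)]
C near [ 0.4398 -0.1263  0.04  ] sides [np.float64(35.4), np.float64(33.5), np.float64(40.9), np.float64(39.7)] ang [np.float64(-168.9), np.float64(-166.8), np.float64(104.5), np.float64(101.8)]
tag [ 0.4867 -0.2243  0.008 ] sides [np.float64(109.8), np.float64(109.2), np.float64(41.7), np.float64(41.6)] ang [np.float64(-161.2), np.float64(-161.2), np.float64(108.4), np.float64(107.6)]
eye [ 0.52276499 -0.21197764  0.008     ]
jar top [ 0.75647757 -0.15084269  0.085     ] boxcorner [0.66526045 0.05133733 0.102     ] [0.44095735 0.02318878 0.102     ]
```

```bash
python3 -c "
from h import *
go(.5596,-.1128,.026,-89.4)"
```

```text
shift [ 37.8 -27.8 239.3] twist 0.1046 | t 8.53 pos [ 0.5281 -0.0785  0.2654] yaw -83.41 j [ -15.   17.    1.   75.   -0. -112.] F [-1.2 -0.5 -1.3] op 0.701 rows 5.8
```

Call:
{"fn": "move_arm", "kwargs": {
  "motion": [
    {"translation": [18,-14,30],"twist": 0.05},
    {"translation": [38,-28,65],"twist": 0.105},
    {"translation": [38,-28,100],"twist": 0.105},
    {"translation": [38,-28,135],"twist": 0.105},
    {"translation": [38,-28,160],"twist": 0.105},
    {"translation": [38,-28,180],"twist": 0.105},
    {"translation": [38,-28,190],"twist": 0.105},
    {"translation": [38,-28,190],"twist": 0.105},
    {"translation": [38,-28,190],"twist": 0.105},
    {"translation": [38,-28,190],"twist": 0.105}
  ]
}}

```text
time_s: 9.37
tool_pos: [0.5619, -0.1141, 0.0778]
eef_rot: [-179.9, -0.0, -89.5]
ft_force: [-0.2, -0.0, 0.1]
opening: 0.7
```

```bash
python3 -c "
from h import *
go(.5596,-.1128,.026,-89.4)
d=get_image('wrist');cv2.imwrite('pics/w9.png',d['img'])"
```

```text
shift [-1.4  2.5 51.8] twist -0.0021 | t 9.37 pos [ 0.5619 -0.1141  0.0778] yaw -89.52 j [ -18.   27.  -12.   51.    0. -108.] F [-0.2 -0.   0.1] op 0.7 rows 1.2
```

View pics/w9.png

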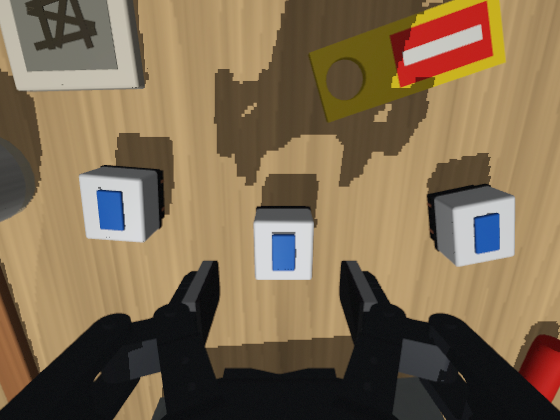

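Call:
{"fn": "move_arm", "kwargs": {
  "motion": [
    {"translation": [-1.2,2.5,15],"twist": 0},
    {"translation": [-1.2,2.5,30],"twist": 0},
    {"translation": [-1.2,2.5,42],"twist": 0},
    {"translation": [-1.2,2.5,51],"twist": 0},
    {"translation": [-1.2,2.5,51],"twist": 0},
    {"translation": [-1.2,2.5,51],"twist": 0}
  ]
}}

```text
time_s: 9.92
tool_pos: [0.5588, -0.1122, 0.0259]
eef_rot: [-180.0, -0.0, -89.5]
ft_force: [0.7, 0.1, -0.3]
opening: 0.701
```

Call:
{"fn": "move_arm", "kwargs": {
  "motion": [
    {"translation": [0,0,0],"twist": 0},
    {"translation": [0,0,0],"twist": 0},
    {"translation": [0,0,0],"twist": 0},
    {"translation": [0,0,0],"twist": 0},
    {"translation": [0,0,0],"twist": 0},
    {"translation": [0,0,0],"twist": 0},
    {"translation": [0,0,0],"twist": 0},
    {"translation": [0,0,0],"twist": 0}
  ],
  "grip": -1,
  "newtons": 30
}}

```text
time_s: 10.58
tool_pos: [0.5595, -0.1124, 0.0266]
eef_rot: [-179.9, -0.0, -89.5]
ft_force: [-0.5, 0.5, 5.9]
opening: 0.415
```

```bash
python3 -c "
from h import *
go(.519,.1538,.17,-83.5)
d=get_image('wrist');np.savez('/tmp/wB.npz',**d);cv2.imwrite('pics/w10.png',cv2.resize(d['img'],(800,600)))
s=state();print(s['tool_pos'],s['eef_rot'])"
```

```text
shift [-266.5   37.7 -143.7] twist -0.1044 | t 10.58 pos [ 0.5595 -0.1124  0.0266] yaw -89.48 j [ -18.   30.  -16.   44.    0. -108.] F [-0.5  0.5  5.9] op 0.415 rows 7.3
[ 0.55950699 -0.11242787  0.02656242] [-1.79861604e+02 -4.07026691e-02 -8.94776187e+01]
```

View pics/w10.png

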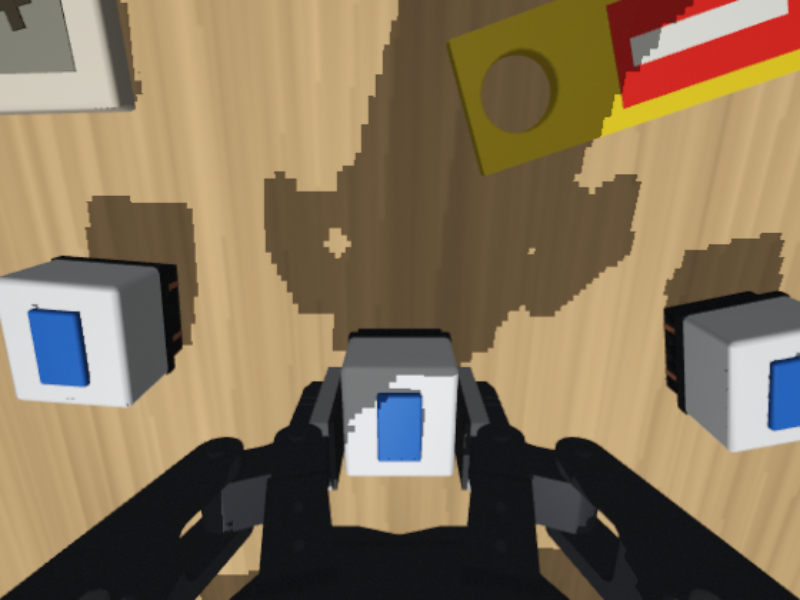

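Call:
{"fn": "move_arm", "kwargs": {
  "motion": [
    {"translation": [0,0,-10],"twist": 0},
    {"translation": [0,0,-40],"twist": 0},
    {"translation": [0,0,-80],"twist": 0},
    {"translation": [-20,2,-115],"twist": 0},
    {"translation": [-55,5,-144],"twist": 0},
    {"translation": [-95,12,-144],"twist": -0.02},
    {"translation": [-135,18,-144],"twist": -0.04},
    {"translation": [-175,24,-144],"twist": -0.06},
    {"translation": [-212,30,-144],"twist": -0.08},
    {"translation": [-245,36,-144],"twist": -0.104},
    {"translation": [-266,38,-144],"twist": -0.104},
    {"translation": [-266,38,-144],"twist": -0.104}
  ]
}}

```text
time_s: 11.63
tool_pos: [0.5166, 0.1575, 0.1697]
eef_rot: [180.0, 0.1, -83.2]
ft_force: [-0.0, -0.9, -1.3]
opening: 0.415
```

```bash
cat > m4.py <<'E'
from h import *
d=dict(np.load('/tmp/wB.npz'))
P=np.array([world(d,(u+.5)*.7-.5,(v+.5)*.7-.5,.040) for u,v in [(342,377),(458,377),(455,476),(346,476)]])
print(P.round(4),P.mean(0))
E
python3 m4.py
python3 -c "
from h import *
d=get_image('wrist');np.savez('/tmp/wC.npz',**d);crop(d,'w11.png',190,150,370,350,4)
go(.519,.1538,.10,-83.5)"
```

```text
[[ 0.5769 -0.1287  0.04  ]
 [ 0.5417 -0.1291  0.04  ]
 [ 0.5408 -0.0928  0.04  ]
 [ 0.5767 -0.0924  0.04  ]] [ 0.55904428 -0.1107576   0.04      ]
shift [ 1.8 -1.7 69.6] twist 0.0035 | t 11.68 pos [0.5171 0.1554 0.1696] yaw -83.3 j [ 10.  19.  -9.  62.   0. -87.] F [ 0.5 -0.9 -1.9] op 0.414 rows 1.7
```

View pics/w11.png

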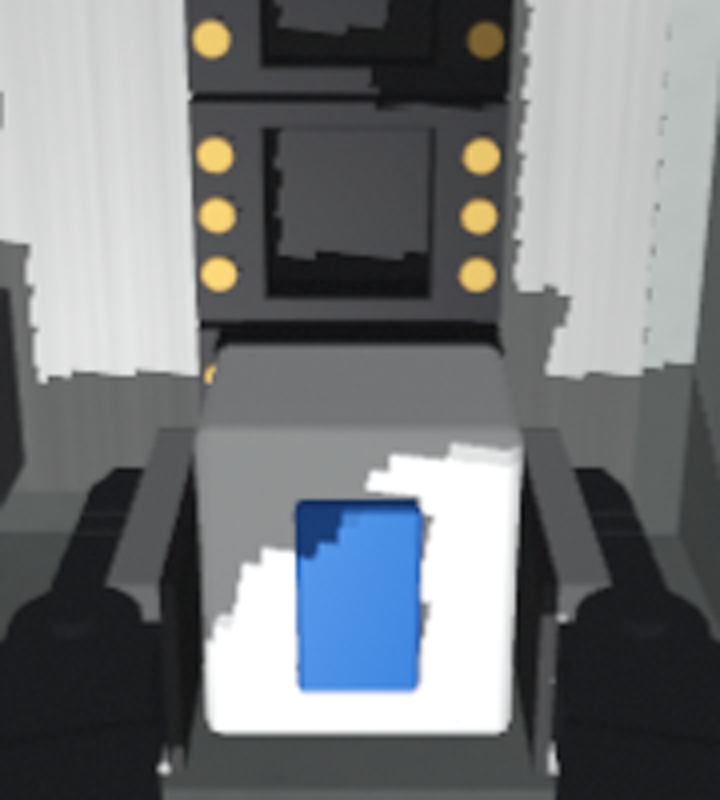

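```bash
cat > m5.py <<'E'
from h import *
d=dict(np.load('/tmp/wC.npz'))
def w(p,z,x0=190,y0=150,f=4): return world(d,(p[0]+.5)/f-.5+x0,(p[1]+.5)/f-.5+y0,z)
def quad(n,ps,z):
    P=np.array([w(p,z) for p in ps]); e=[P[1]-P[0],P[2]-P[3],P[3]-P[0],P[2]-P[1]]
    print(n,P.mean(0).round(4),"sides",[round(np.linalg.norm(v)*1000,1) for v in e],"ang",[round(np.degrees(np.arctan2(v[1],v[0])),1) for v in e])
quad("s2",[(263,126),(436,126),(433,298),(266,298)],.052)
quad("blk2",[(189,98),(508,98),(497,322),(198,322)],.052)
quad("relay",[(197,428),(522,428),(511,735),(207,735)],.1836)
E
python3 m5.py
```

```text
s2 [0.5189 0.1534 0.052 ] sides [np.float64(35.7), np.float64(36.0), np.float64(37.9), np.float64(37.9)] ang [np.float64(-173.2), np.float64(-173.2), np.float64(96.4), np.float64(96.9)]
blk2 [0.5192 0.1533 0.052 ] sides [np.float64(65.4), np.float64(64.9), np.float64(49.3), np.float64(49.3)] ang [np.float64(-173.2), np.float64(-173.2), np.float64(96.7), np.float64(96.2)]
relay [0.5164 0.1572 0.1836] sides [np.float64(34.8), np.float64(35.6), np.float64(39.8), np.float64(39.8)] ang [np.float64(-173.2), np.float64(-173.1), np.float64(96.2), np.float64(97.3)]
```

Call:
{"fn": "move_arm", "kwargs": {
  "motion": [
    {"translation": [1.5,-1.8,25],"twist": 0.003},
    {"translation": [1.5,-1.8,50],"twist": 0.003},
    {"translation": [1.5,-1.8,70],"twist": 0.003},
    {"translation": [1.5,-1.8,78],"twist": 0.003},
    {"translation": [1.5,-1.8,78],"twist": 0.003},
    {"translation": [1.5,-1.8,78],"twist": 0.003},
    {"translation": [1.5,-1.8,78],"twist": 0.003}
  ]
}}

```text
time_s: 12.27
tool_pos: [0.5211, 0.152, 0.0927]
eef_rot: [-179.9, 0.0, -83.7]
ft_force: [-0.1, 0.3, -0.5]
opening: 0.415
```

```bash
python3 -c "
from h import *
go(.519,.1536,.068,-83.4)
d=get_image('wrist');cv2.imwrite('pics/w12.png',d['img'])
go(.519,.1536,.068,-83.4)
"
```

```text
shift [-1.9  2.  24.7] twist -0.0058 | t 12.27 pos [0.5211 0.152  0.0927] yaw -83.73 j [ 10.  23. -16.  51.  -0. -87.] F [-0.1  0.3 -0.5] op 0.415 rows 0.6
shift [-1.7  2.2 24.9] twist -0.0056 | t 12.32 pos [0.5213 0.1521 0.0929] yaw -83.72 j [ 10.  23. -16.  51.  -0. -87.] F [ 0.4 -1.1 -0.9] op 0.413 rows 0.6
```

View pics/w12.png

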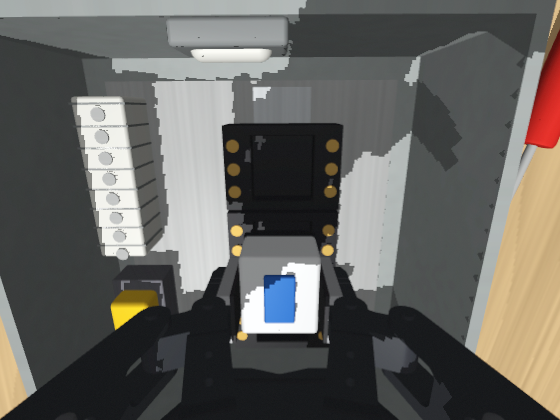

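Call:
{"fn": "move_arm", "kwargs": {
  "motion": [
    {"translation": [-1.8,2.1,2],"twist": -0.005},
    {"translation": [-1.8,2.1,6],"twist": -0.005},
    {"translation": [-1.8,2.1,10],"twist": -0.005},
    {"translation": [-1.8,2.1,13],"twist": -0.005},
    {"translation": [-1.8,2.1,16],"twist": -0.005},
    {"translation": [-1.8,2.1,18],"twist": -0.005},
    {"translation": [-1.8,2.1,18],"twist": -0.005},
    {"translation": [-1.8,2.1,18],"twist": -0.005}
  ]
}}

```text
time_s: 12.98
tool_pos: [0.5176, 0.1538, 0.0731]
eef_rot: [180.0, 0.0, -83.4]
ft_force: [0.5, 0.8, -0.5]
opening: 0.415
```

```bash
python3 -c "
from h import *
go(.519,.1536,.068,-83.4)
"
```

```text
shift [ 0.4 -1.3  5.1] twist -0.0001 | t 12.98 pos [0.5176 0.1538 0.0731] yaw -83.41 j [ 10.  24. -18.  48.   0. -87.] F [ 0.5  0.8 -0.5] op 0.415 rows 0.1
```

Call:
{"fn": "move_arm", "kwargs": {
  "motion": [
    {"translation": [0,-0.6,2],"twist": 0},
    {"translation": [0,-0.6,4],"twist": 0},
    {"translation": [0,-0.6,5.5],"twist": 0},
    {"translation": [0,-0.6,6.5],"twist": 0},
    {"translation": [0,-0.6,6.5],"twist": 0},
    {"translation": [0,-0.6,6.5],"twist": 0}
  ]
}}

```text
time_s: 13.48
tool_pos: [0.5183, 0.1539, 0.0685]
eef_rot: [-180.0, 0.0, -83.4]
ft_force: [-4.2, -1.2, 13.1]
opening: 0.417
```

```bash
python3 -c "
from h import *
go(.519,.1536,.068,-83.4)
"
```

```text
shift [ 0.4 -0.7  0.5] twist -0.0001 | t 13.48 pos [0.5183 0.1539 0.0685] yaw -83.4 j [ 10.  24. -18.  48.  -0. -87.] F [-4.2 -1.2 13.1] op 0.417 rows 0.0
```

Call:
{"fn": "move_arm", "kwargs": {
  "motion": [
    {"translation": [0,0,-1],"twist": 0},
    {"translation": [0,0,-1],"twist": 0},
    {"translation": [0,0,-1],"twist": 0},
    {"translation": [0,0,-1],"twist": 0},
    {"translation": [0,0,-15],"twist": 0},
    {"translation": [0,0,-45],"twist": 0},
    {"translation": [0,0,-80],"twist": 0},
    {"translation": [0,0,-115],"twist": 0},
    {"translation": [0,0,-150],"twist": 0},
    {"translation": [0,0,-180],"twist": 0},
    {"translation": [0,0,-180],"twist": 0},
    {"translation": [0,0,-180],"twist": 0}
  ],
  "grip": 0.4
}}

```text
time_s: 14.48
tool_pos: [0.5198, 0.1542, 0.2487]
eef_rot: [-179.7, 0.0, -83.4]
ft_force: [-0.1, 0.7, -0.8]
opening: 0.701
```

```bash
python3 -c "
from h import *
d=get_image('wrist');cv2.imwrite('pics/w13.png',d['img'])
go(.6596,-.1382,.2,-93.7)
"
```

```text
shift [ 306.4 -106.5   46.9] twist 0.1796 | t 14.53 pos [0.5186 0.1539 0.2468] yaw -83.41 j [ 10.  17.  -0.  72.   0. -87.] F [-0.6  0.6 -0.3] op 0.697 rows 7.9
```

View pics/w13.png

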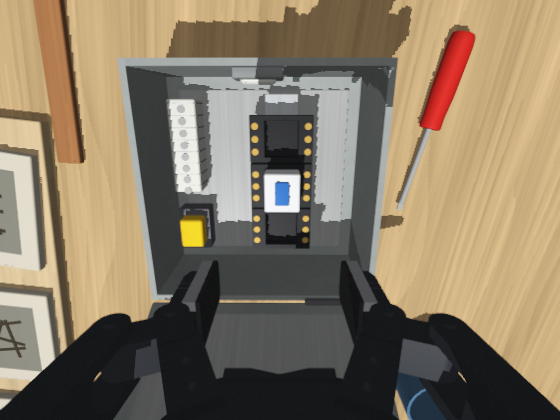

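Call:
{"fn": "move_arm", "kwargs": {
  "motion": [
    {"translation": [30,-10,0],"twist": 0.02},
    {"translation": [65,-22,5],"twist": 0.05},
    {"translation": [100,-34,10],"twist": 0.08},
    {"translation": [135,-46,15],"twist": 0.11},
    {"translation": [170,-58,20],"twist": 0.14},
    {"translation": [205,-70,30],"twist": 0.16},
    {"translation": [240,-84,40],"twist": 0.18},
    {"translation": [270,-95,47],"twist": 0.18},
    {"translation": [275,-106,47],"twist": 0.18},
    {"translation": [275,-106,47],"twist": 0.18},
    {"translation": [275,-106,47],"twist": 0.18}
  ]
}}

```text
time_s: 15.45
tool_pos: [0.654, -0.1071, 0.1971]
eef_rot: [179.8, 0.1, -93.8]
ft_force: [-0.4, 0.3, -0.1]
opening: 0.697
```

```bash
python3 -c "
from h import *
d=get_image('wrist');np.savez('/tmp/wA.npz',**d);cv2.imwrite('pics/w14.png',cv2.resize(d['img'],(800,600),interpolation=cv2.INTER_CUBIC))
go(.6596,-.1382,.07,-93.7)
"
```

```text
shift [ 31.5  -8.2 128. ] twist 0.0 | t 15.5 pos [ 0.6539 -0.1064  0.198 ] yaw -93.7 j [ -15.   33.   17.   74.    0. -101.] F [-1.1  1.8  1.5] op 0.703 rows 3.2
```

View pics/w14.png

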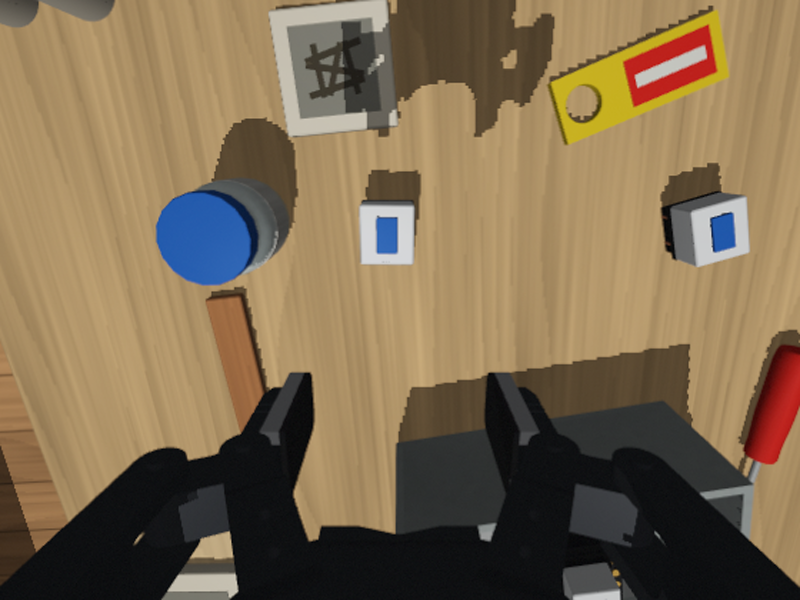

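```bash
python3 -c "
from h import *
d=dict(np.load('/tmp/wA.npz'))
P=np.array([world(d,(u+.5)*.7-.5,(v+.5)*.7-.5,.040) for u,v in [(360,202),(415,202),(413,265),(361,265)]])
print(P.round(4),P.mean(0))
"
```

```text
[[ 0.6753 -0.1603  0.04  ]
 [ 0.64   -0.158   0.04  ]
 [ 0.6436 -0.1167  0.04  ]
 [ 0.6784 -0.119   0.04  ]] [ 0.65932852 -0.13847307  0.04      ]
```

Call:
{"fn": "move_arm", "kwargs": {
  "motion": [
    {"translation": [15,-4,25],"twist": 0},
    {"translation": [31,-8,55],"twist": 0},
    {"translation": [31,-8,85],"twist": 0},
    {"translation": [31,-8,110],"twist": 0},
    {"translation": [31,-8,122],"twist": 0},
    {"translation": [31,-8,125],"twist": 0},
    {"translation": [31,-8,125],"twist": 0},
    {"translation": [31,-8,125],"twist": 0},
    {"translation": [31,-8,125],"twist": 0}
  ]
}}

```text
time_s: 16.25
tool_pos: [0.6622, -0.1384, 0.0768]
eef_rot: [-179.8, -0.0, -93.7]
ft_force: [0.0, -0.3, -0.7]
opening: 0.697
```

```bash
python3 -c "
from h import *
go(.6596,-.1378,.026,-93.7)
"
```

```text
shift [-0.4  2.8 50.8] twist 0.0004 | t 16.25 pos [ 0.6622 -0.1384  0.0768] yaw -93.68 j [ -17.   38.    7.   59.    0. -103.] F [ 0.  -0.3 -0.7] op 0.697 rows 1.2
```

Call:
{"fn": "move_arm", "kwargs": {
  "motion": [
    {"translation": [0,2.8,15],"twist": 0},
    {"translation": [0,2.8,30],"twist": 0},
    {"translation": [0,2.8,42],"twist": 0},
    {"translation": [0,2.8,50],"twist": 0},
    {"translation": [0,2.8,50.5],"twist": 0},
    {"translation": [0,2.8,50.5],"twist": 0}
  ]
}}

```text
time_s: 16.75
tool_pos: [0.6582, -0.1383, 0.0242]
eef_rot: [180.0, 0.0, -93.7]
ft_force: [-0.3, 0.3, -0.4]
opening: 0.703
```

Call:
{"fn": "move_arm", "kwargs": {
  "motion": [
    {"translation": [0,0,0],"twist": 0},
    {"translation": [0,0,0],"twist": 0},
    {"translation": [0,0,0],"twist": 0},
    {"translation": [0,0,0],"twist": 0},
    {"translation": [0,0,0],"twist": 0},
    {"translation": [0,0,0],"twist": 0},
    {"translation": [0,0,0],"twist": 0},
    {"translation": [0,0,0],"twist": 0}
  ],
  "grip": -1
}}

```text
time_s: 17.42
tool_pos: [0.6593, -0.1387, 0.0255]
eef_rot: [-179.9, -0.0, -93.7]
ft_force: [-0.2, 0.7, 5.7]
opening: 0.415
```

```bash
python3 -c "
from h import *
go(.5247,.1038,.17,-83.4)
"
```

```text
shift [-233.2  149.7 -145. ] twist -0.1801 | t 17.42 pos [ 0.6593 -0.1387  0.0255] yaw -93.72 j [ -17.   40.    3.   53.    0. -104.] F [-0.2  0.7  5.7] op 0.415 rows 7.5
```

Call:
{"fn": "move_arm", "kwargs": {
  "motion": [
    {"translation": [0,0,-10],"twist": 0},
    {"translation": [0,0,-40],"twist": 0},
    {"translation": [0,0,-80],"twist": 0},
    {"translation": [-15,10,-115],"twist": 0},
    {"translation": [-45,29,-140],"twist": -0.03},
    {"translation": [-78,50,-145],"twist": -0.06},
    {"translation": [-110,71,-145],"twist": -0.09},
    {"translation": [-143,92,-145],"twist": -0.12},
    {"translation": [-175,112,-145],"twist": -0.15},
    {"translation": [-205,132,-145],"twist": -0.18},
    {"translation": [-233,150,-145],"twist": -0.18},
    {"translation": [-233,150,-145],"twist": -0.18}
  ]
}}

```text
time_s: 18.42
tool_pos: [0.5193, 0.1083, 0.1693]
eef_rot: [179.8, 0.2, -83.1]
ft_force: [0.1, 0.1, -1.4]
opening: 0.413
```

Call:
{"fn": "move_arm", "kwargs": {
  "motion": [
    {"translation": [0,0,20],"twist": 0},
    {"translation": [0,0,40],"twist": 0},
    {"translation": [0,0,60],"twist": 0},
    {"translation": [0,0,70],"twist": 0},
    {"translation": [0,0,75],"twist": 0},
    {"translation": [0,0,75],"twist": 0},
    {"translation": [0,0,75],"twist": 0},
    {"translation": [0,0,75],"twist": 0}
  ]
}}

```text
time_s: 19.08
tool_pos: [0.5248, 0.1037, 0.0955]
eef_rot: [-179.9, -0.0, -83.4]
ft_force: [0.3, -0.9, -0.3]
opening: 0.415
```

```bash
python3 -c "
from h import *
d=get_image('wrist');np.savez('/tmp/wD.npz',**d);crop(d,'w15.png',190,150,370,350,4)
go(.5245,.1038,.068,-83.4)
"
```

```text
shift [-0.   0.4 27.5] twist -0.0003 | t 19.13 pos [0.5248 0.1038 0.0955] yaw -83.42 j [  4.  22. -17.  51.   0. -92.] F [-0.2  0.1 -0.4] op 0.417 rows 0.7
```

View pics/w15.png

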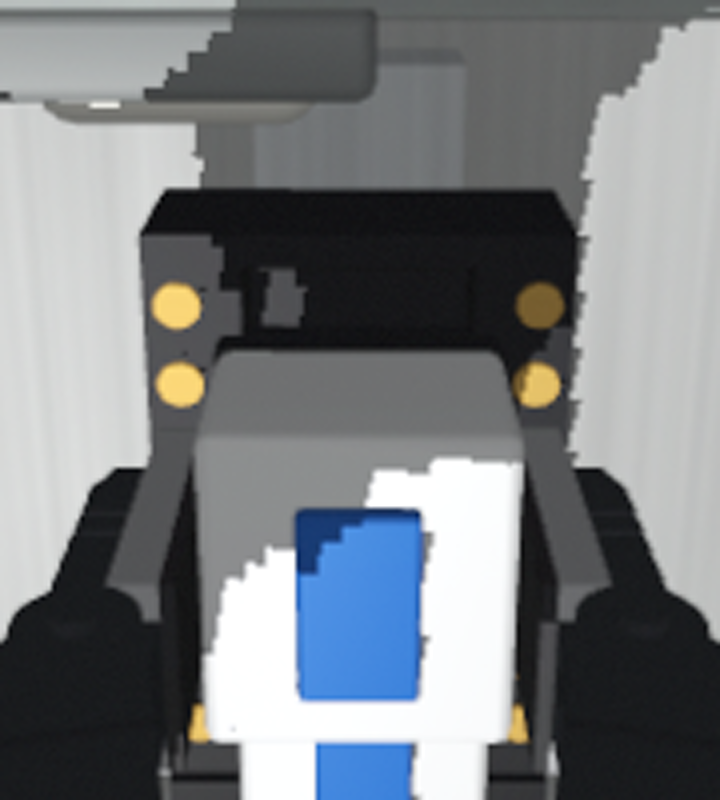

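Call:
{"fn": "move_arm", "kwargs": {
  "motion": [
    {"translation": [0.5,0,4],"twist": 0},
    {"translation": [0.5,0.2,10],"twist": 0},
    {"translation": [0.5,0.2,14],"twist": 0},
    {"translation": [0.5,0.2,17],"twist": 0},
    {"translation": [0.5,0.2,20],"twist": 0},
    {"translation": [0.5,0.2,22],"twist": 0},
    {"translation": [0.5,0.2,22],"twist": 0}
  ]
}}

```text
time_s: 19.72
tool_pos: [0.5235, 0.1033, 0.0718]
eef_rot: [180.0, 0.0, -83.4]
ft_force: [0.2, 0.8, -0.7]
opening: 0.416
```

```bash
python3 -c "
from h import *
go(.5245,.1038,.068,-83.4)
"
```

```text
shift [-0.4 -1.1  3.8] twist -0.0001 | t 19.72 pos [0.5235 0.1033 0.0718] yaw -83.41 j [  4.  23. -19.  48.   0. -92.] F [ 0.2  0.8 -0.7] op 0.416 rows 0.1
```

Call:
{"fn": "move_arm", "kwargs": {
  "motion": [
    {"translation": [0,-0.6,2],"twist": 0},
    {"translation": [0,-0.6,4],"twist": 0},
    {"translation": [0,-0.6,5],"twist": 0},
    {"translation": [0,-0.6,6],"twist": 0},
    {"translation": [0,-0.6,6],"twist": 0},
    {"translation": [0,-0.6,6],"twist": 0}
  ]
}}

```text
time_s: 20.22
tool_pos: [0.5241, 0.1034, 0.0674]
eef_rot: [-180.0, -0.0, -83.4]
ft_force: [-3.1, 0.3, 8.5]
opening: 0.419
```

```bash
python3 -c "
from h import *
go(.5245,.1038,.068,-83.4)
"
```

```text
shift [-0.4 -0.5 -0.6] twist -0.0 | t 20.22 pos [0.5241 0.1034 0.0674] yaw -83.4 j [  4.  24. -19.  47.  -0. -92.] F [-3.1  0.3  8.5] op 0.419 rows 0.0
```

Call:
{"fn": "move_arm", "kwargs": {
  "motion": [
    {"translation": [0,0,-1],"twist": 0},
    {"translation": [0,0,-1],"twist": 0},
    {"translation": [0,0,-1],"twist": 0},
    {"translation": [0,0,-1],"twist": 0},
    {"translation": [0,0,-15],"twist": 0},
    {"translation": [0,0,-45],"twist": 0},
    {"translation": [0,0,-80],"twist": 0},
    {"translation": [0,0,-115],"twist": 0},
    {"translation": [0,0,-150],"twist": 0},
    {"translation": [0,0,-160],"twist": 0},
    {"translation": [0,0,-160],"twist": 0}
  ],
  "grip": 0.4
}}

```text
time_s: 21.13
tool_pos: [0.5267, 0.1036, 0.2299]
eef_rot: [-179.6, -0.0, -83.4]
ft_force: [-0.7, 0.2, -0.2]
opening: 0.699
```

```bash
python3 -c "
from h import *
d=get_image('wrist');cv2.imwrite('pics/w16.png',d['img'])
go(.4398,-.09,.2,-77.2)
"
```

```text
shift [182.4 107.3  27. ] twist -0.1083 | t 21.18 pos [0.5253 0.1035 0.2273] yaw -83.41 j [  4.  17.  -4.  69.   0. -92.] F [-0.6  0.2 -0.6] op 0.702 rows 5.1
```

View pics/w16.png

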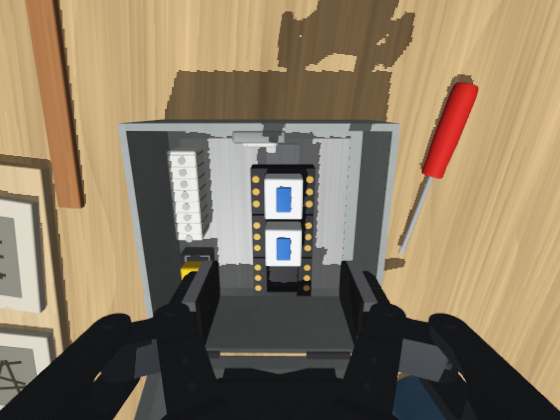

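Two are home. On to the third relay.

Call:
{"fn": "move_arm", "kwargs": {
  "motion": [
    {"translation": [30,18,5],"twist": -0.02},
    {"translation": [60,36,10],"twist": -0.05},
    {"translation": [92,54,15],"twist": -0.08},
    {"translation": [124,73,20],"twist": -0.108},
    {"translation": [156,92,27],"twist": -0.108},
    {"translation": [182,107,27],"twist": -0.108},
    {"translation": [182,107,27],"twist": -0.108},
    {"translation": [182,107,27],"twist": -0.108},
    {"translation": [182,107,27],"twist": -0.108}
  ]
}}

```text
time_s: 21.93
tool_pos: [0.4379, -0.0891, 0.1978]
eef_rot: [179.9, 0.1, -77.2]
ft_force: [0.2, 0.6, -0.0]
opening: 0.701
```

```bash
python3 -c "
from h import *
d=get_image('wrist');np.savez('/tmp/wE.npz',**d);cv2.imwrite('pics/w17.png',cv2.resize(d['img'],(800,600),interpolation=cv2.INTER_CUBIC))
crop(d,'w18.png',220,100,340,220,5)
go(.4398,-.1263,.07,-77.2)
"
```

```text
shift [ 37.1   6.8 128.1] twist 0.0004 | t 21.98 pos [ 0.4384 -0.0888  0.1981] yaw -77.18 j [ -20.    8.  -20.   62.    0. -122.] F [-1.   0.5 -0.7] op 0.7 rows 3.2
```

View pics/w17.png

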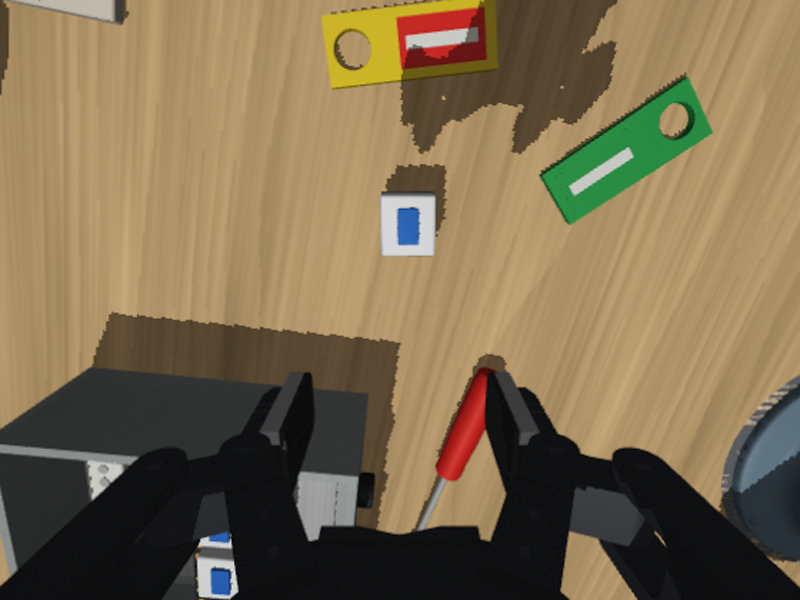

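View pics/w18.png

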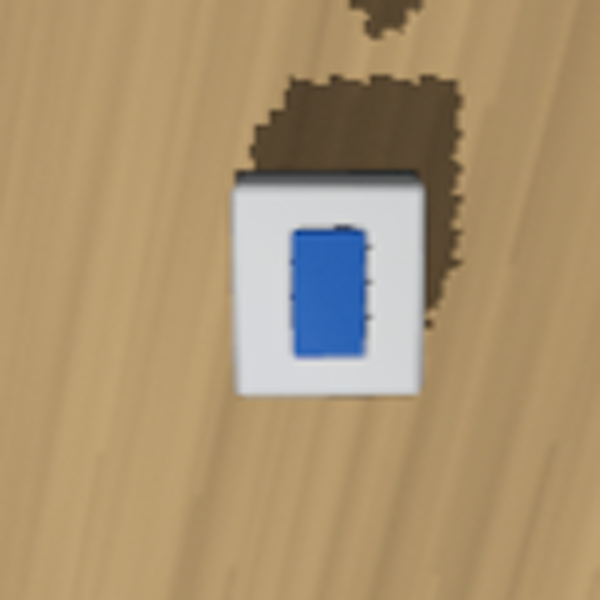

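```bash
python3 -c "
from h import *
d=dict(np.load('/tmp/wE.npz'))
P=np.array([world(d,(u+.5)/5-.5+220,(v+.5)/5-.5+100,.040) for u,v in [(232,184),(426,184),(422,396),(236,396)]])
print(P.round(4),P.mean(0))
go(*P.mean(0)[:2],.07,-77.2)
"
```

```text
[[ 0.4617 -0.1411  0.04  ]
 [ 0.4271 -0.1489  0.04  ]
 [ 0.4181 -0.1104  0.04  ]
 [ 0.4527 -0.1026  0.04  ]] [ 0.43986954 -0.12573546  0.04      ]
shift [ 36.5   6.6 128.1] twist 0.0004 | t 21.98 pos [ 0.4384 -0.0888  0.1981] yaw -77.18 j [ -20.    8.  -20.   62.    0. -122.] F [-1.   0.5 -0.7] op 0.7 rows 3.2
```

Call:
{"fn": "move_arm", "kwargs": {
  "motion": [
    {"translation": [18,3,25],"twist": 0},
    {"translation": [36.5,6.6,55],"twist": 0},
    {"translation": [36.5,6.6,85],"twist": 0},
    {"translation": [36.5,6.6,110],"twist": 0},
    {"translation": [36.5,6.6,122],"twist": 0},
    {"translation": [36.5,6.6,125],"twist": 0},
    {"translation": [36.5,6.6,125],"twist": 0},
    {"translation": [36.5,6.6,125],"twist": 0},
    {"translation": [36.5,6.6,125],"twist": 0}
  ]
}}

```text
time_s: 22.73
tool_pos: [0.4418, -0.1267, 0.0754]
eef_rot: [-179.9, -0.1, -77.2]
ft_force: [0.2, 0.9, 0.1]
opening: 0.698
```

```bash
python3 -c "
from h import *
go(.4398,-.1257,.026,-77.2)
"
```

```text
shift [-1.5  1.8 49.4] twist 0.0008 | t 22.73 pos [ 0.4418 -0.1267  0.0754] yaw -77.16 j [ -24.   16.  -30.   44.    0. -127.] F [0.2 0.9 0.1] op 0.698 rows 1.2
```

Call:
{"fn": "move_arm", "kwargs": {
  "motion": [
    {"translation": [-1.3,1.8,15],"twist": 0},
    {"translation": [-1.3,1.8,30],"twist": 0},
    {"translation": [-1.3,1.8,42],"twist": 0},
    {"translation": [-1.3,1.8,48.5],"twist": 0},
    {"translation": [-1.3,1.8,48.5],"twist": 0},
    {"translation": [-1.3,1.8,48.5],"twist": 0}
  ]
}}

```text
time_s: 23.23
tool_pos: [0.4389, -0.126, 0.0264]
eef_rot: [-180.0, -0.0, -77.2]
ft_force: [0.3, -0.8, -0.4]
opening: 0.701
```

Call:
{"fn": "move_arm", "kwargs": {
  "motion": [
    {"translation": [0,0,0],"twist": 0},
    {"translation": [0,0,0],"twist": 0},
    {"translation": [0,0,0],"twist": 0},
    {"translation": [0,0,0],"twist": 0},
    {"translation": [0,0,0],"twist": 0},
    {"translation": [0,0,0],"twist": 0},
    {"translation": [0,0,0],"twist": 0},
    {"translation": [0,0,0],"twist": 0}
  ],
  "grip": -1
}}

```text
time_s: 23.9
tool_pos: [0.4394, -0.1263, 0.0269]
eef_rot: [-179.9, -0.1, -77.2]
ft_force: [-0.3, 0.4, 6.7]
opening: 0.418
```

```bash
python3 -c "
from h import *
go(.5132,.2033,.17,-83.4)
"
```

```text
shift [-305.  -145.1 -143.2] twist 0.1078 | t 23.9 pos [ 0.4394 -0.1263  0.0269] yaw -77.22 j [ -24.   19.  -34.   37.    0. -127.] F [-0.3  0.4  6.7] op 0.418 rows 8.8
```

Call:
{"fn": "move_arm", "kwargs": {
  "motion": [
    {"translation": [0,0,-10],"twist": 0},
    {"translation": [0,0,-40],"twist": 0},
    {"translation": [0,0,-80],"twist": 0},
    {"translation": [0,0,-118],"twist": 0},
    {"translation": [-30,-14,-143],"twist": 0.02},
    {"translation": [-63,-30,-143],"twist": 0.04},
    {"translation": [-97,-46,-143],"twist": 0.06},
    {"translation": [-131,-62,-143],"twist": 0.08},
    {"translation": [-165,-78,-143],"twist": 0.1},
    {"translation": [-199,-94,-143],"twist": 0.108},
    {"translation": [-233,-110,-143],"twist": 0.108},
    {"translation": [-265,-126,-143],"twist": 0.108}
  ]
}}

```text
time_s: 24.9
tool_pos: [0.5023, 0.1625, 0.1688]
eef_rot: [180.0, 0.0, -83.4]
ft_force: [0.1, -0.9, -0.6]
opening: 0.416
```

```bash
python3 -c "
from h import *
go(.5132,.2033,.095,-83.4)
"
```

```text
shift [-39.2 -15.5  73.8] twist 0.0005 | t 24.9 pos [0.5023 0.1625 0.1688] yaw -83.37 j [ 11.  18. -11.  61.   0. -86.] F [ 0.1 -0.9 -0.6] op 0.416 rows 2.0
```

Call:
{"fn": "move_arm", "kwargs": {
  "motion": [
    {"translation": [-18,-7,0],"twist": 0},
    {"translation": [-38.8,-15.5,10],"twist": 0},
    {"translation": [-38.8,-15.5,35],"twist": 0},
    {"translation": [-38.8,-15.5,55],"twist": 0},
    {"translation": [-38.8,-15.5,68],"twist": 0},
    {"translation": [-38.8,-15.5,73],"twist": 0},
    {"translation": [-38.8,-15.5,73],"twist": 0},
    {"translation": [-38.8,-15.5,73],"twist": 0},
    {"translation": [-38.8,-15.5,73],"twist": 0}
  ]
}}

```text
time_s: 25.65
tool_pos: [0.5145, 0.2008, 0.097]
eef_rot: [-179.9, 0.0, -83.4]
ft_force: [-0.9, 1.0, -1.0]
opening: 0.416
```

```bash
python3 -c "
from h import *
d=get_image('wrist');crop(d,'w19.png',190,150,370,350,4)
go(.5132,.2033,.068,-83.4)
"
```

```text
shift [-2.5  1.2 29.1] twist -0.0004 | t 25.7 pos [0.5146 0.2009 0.0971] yaw -83.43 j [ 15.  24. -14.  52.   0. -82.] F [-0.6 -0.3 -1.5] op 0.417 rows 0.7
```

View pics/w19.png

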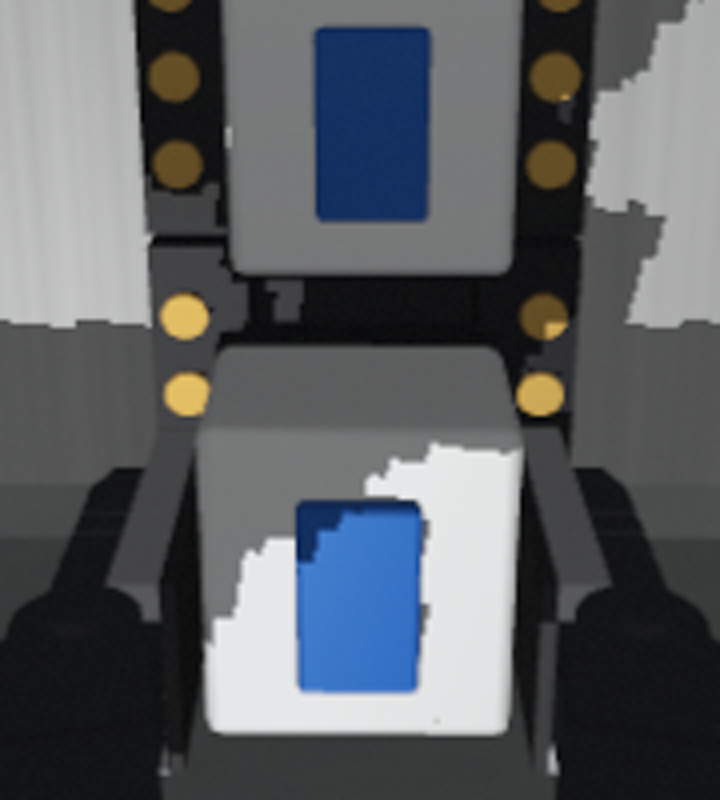

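Call:
{"fn": "move_arm", "kwargs": {
  "motion": [
    {"translation": [-2.4,1,3],"twist": 0},
    {"translation": [-2.4,1,9],"twist": 0},
    {"translation": [-2.4,1,14],"twist": 0},
    {"translation": [-2.4,1,18],"twist": 0},
    {"translation": [-2.4,1,21],"twist": 0},
    {"translation": [-2.4,1,23],"twist": 0},
    {"translation": [-2.4,1,23],"twist": 0},
    {"translation": [-2.4,1,23],"twist": 0}
  ]
}}

```text
time_s: 26.37
tool_pos: [0.5121, 0.203, 0.0726]
eef_rot: [180.0, 0.0, -83.4]
ft_force: [0.4, 0.2, -1.0]
opening: 0.417
```

```bash
python3 -c "
from h import *
go(.5132,.2033,.0685,-83.4)
"
```

```text
shift [-0.2 -1.1  4.1] twist -0.0002 | t 26.37 pos [0.5121 0.203  0.0726] yaw -83.41 j [ 15.  25. -16.  49.   0. -82.] F [ 0.4  0.2 -1. ] op 0.417 rows 0.1
```

Call:
{"fn": "move_arm", "kwargs": {
  "motion": [
    {"translation": [0,-0.6,2],"twist": 0},
    {"translation": [0,-0.6,4],"twist": 0},
    {"translation": [0,-0.6,5],"twist": 0},
    {"translation": [0,-0.6,6],"twist": 0},
    {"translation": [0,-0.6,6],"twist": 0},
    {"translation": [0,-0.6,6],"twist": 0}
  ]
}}

```text
time_s: 26.87
tool_pos: [0.5132, 0.2032, 0.0688]
eef_rot: [-179.9, 0.0, -83.4]
ft_force: [-4.6, -1.6, 12.9]
opening: 0.415
```

```bash
python3 -c "
from h import *
go(.5132,.2033,.0685,-83.4)
"
```

```text
shift [-0.1 -0.   0.3] twist -0.0001 | t 26.87 pos [0.5132 0.2032 0.0688] yaw -83.4 j [ 15.  25. -16.  48.  -0. -82.] F [-4.6 -1.6 12.9] op 0.415 rows 0.0
```

Call:
{"fn": "move_arm", "kwargs": {
  "motion": [
    {"translation": [0,0,-1],"twist": 0},
    {"translation": [0,0,-1],"twist": 0},
    {"translation": [0,0,-1],"twist": 0},
    {"translation": [0,0,-1],"twist": 0},
    {"translation": [5,0,-15],"twist": 0},
    {"translation": [10,0,-45],"twist": 0},
    {"translation": [20,0,-80],"twist": 0},
    {"translation": [30,0,-115],"twist": 0},
    {"translation": [40,0,-150],"twist": 0},
    {"translation": [40,0,-190],"twist": 0},
    {"translation": [40,0,-190],"twist": 0}
  ],
  "grip": 0.4
}}

```text
time_s: 27.78
tool_pos: [0.5212, 0.1635, 0.2649]
eef_rot: [-179.3, 0.1, -83.5]
ft_force: [0.9, -0.1, 0.6]
opening: 0.701
```

```bash
python3 -c "
from h import *
d=get_image('wrist');np.savez('/tmp/wF.npz',**d);cv2.imwrite('pics/w20.png',cv2.resize(d['img'],(800,600)))
s=get_image('side');np.savez('/tmp/sF.npz',**s);crop(s,'s20.png',170,210,330,350,5)
go(.5132,.2033,.0685,-83.4)
"
```

```text
shift [-40.1   2.2 190.3] twist -0.0005 | t 27.88 pos [0.5191 0.1635 0.2587] yaw -83.43 j [ 11.  17.   2.  74.   0. -86.] F [ 0.1 -0.3  0. ] op 0.701 rows 4.7
```

View pics/w20.png

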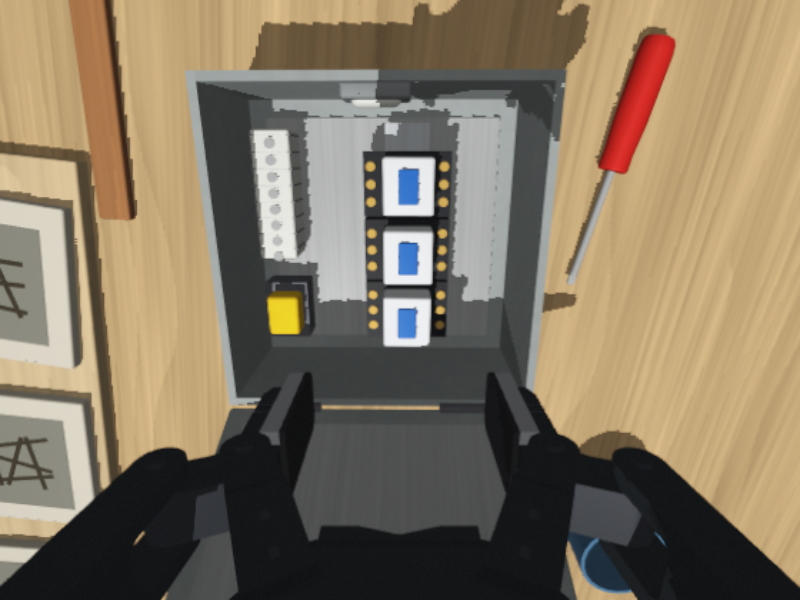

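View pics/s20.png

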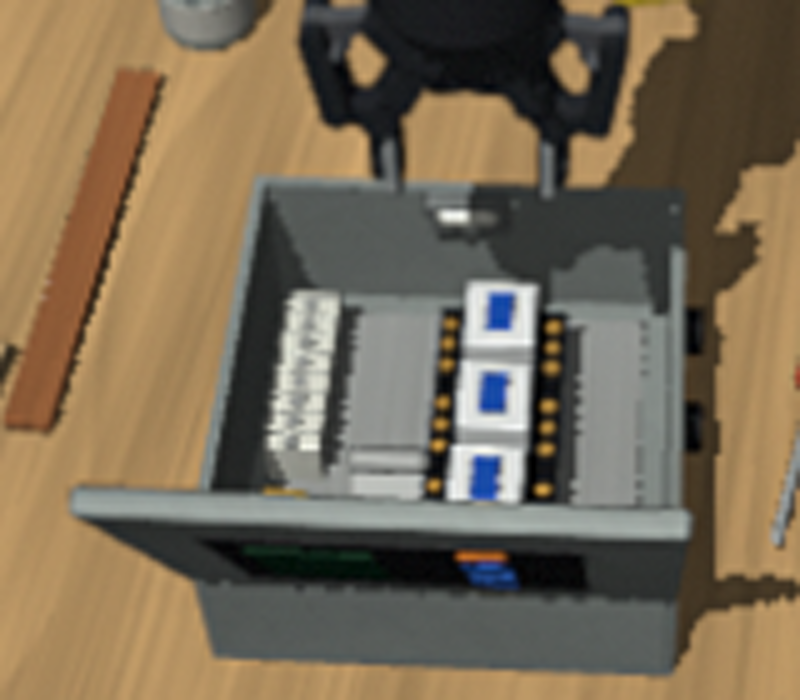

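```bash
python3 -c "
from h import *
d=get_image('top');C=cloud(d);crop(d,'t21.png',60,110,300,400,2.5 and 2)
# arm pts along direction base->tool
s=state();p=s['tool_pos'];u=p[:2]/np.linalg.norm(p[:2])
P=C.reshape(-1,3);P=P[P[:,2]>.33]
a=P[:,:2]@u;b=P[:,:2]@np.array([-u[1],u[0]])
for r in np.arange(0,.75,.05):
    m=(a>r)&(a<r+.05)&(abs(b)<.25)
    if m.sum(): print(round(r,2),m.sum(),'z',np.percentile(P[m,2],[2,50,98]).round(3),'b',np.percentile(b[m],[2,98]).round(3))
S=dict(np.load('/tmp/sF.npz'));P=cloud(S).reshape(-1,3);P=P[(P[:,2]>.33)&(P[:,0]<.8)]
a=P[:,:2]@u;b=P[:,:2]@np.array([-u[1],u[0]])
print('side')
for r in np.arange(0,.75,.05):
    m=(a>r)&(a<r+.05)&(abs(b)<.25)
    if m.sum(): print(round(r,2),m.sum(),'z',np.percentile(P[m,2],[2,50,98]).round(3),'b',np.percentile(b[m],[2,98]).round(3))
cv2.imwrite('pics/s21.png',S['img'])
"
```

```text
0.0 656 z [0.331 0.34  0.345] b [-0.052  0.031]
0.05 59 z [0.33  0.332 0.337] b [-0.03   0.025]
0.1 1766 z [0.741 0.778 0.784] b [-0.027  0.125]
0.15 5297 z [0.745 0.781 0.787] b [-0.028  0.196]
0.2 3488 z [0.731 0.766 0.778] b [-0.01   0.193]
0.25 1943 z [0.728 0.764 0.772] b [-0.017  0.072]
0.3 2799 z [0.726 0.763 1.411] b [-0.129  0.063]
0.35 1806 z [0.719 0.754 0.762] b [-0.029  0.06 ]
0.4 1624 z [0.715 0.748 0.757] b [-0.032  0.053]
0.45 1846 z [0.357 0.741 0.749] b [-0.04  0.05]
0.5 2195 z [0.385 0.74  0.747] b [-0.055  0.045]
0.55 894 z [0.47  0.736 0.745] b [-0.054  0.04 ]
0.6 9 z [0.335 0.356 0.361] b [-0.026 -0.021]
side
0.0 956 z [0.33  0.342 0.418] b [-0.052  0.213]
0.05 1895 z [0.331 0.414 0.567] b [0.001 0.211]
0.1 3367 z [0.409 0.545 0.784] b [0.044 0.205]
0.15 5390 z [0.567 0.739 0.788] b [0.006 0.217]
0.2 5694 z [0.699 0.75  0.778] b [0.039 0.21 ]
0.25 2240 z [0.692 0.747 0.774] b [0.024 0.082]
0.3 2248 z [0.688 0.743 0.769] b [0.019 0.075]
0.35 2259 z [0.684 0.739 0.765] b [0.013 0.069]
0.4 2238 z [0.681 0.734 0.759] b [0.007 0.063]
0.45 2603 z [0.351 0.725 0.751] b [-0.029  0.055]
0.5 5986 z [0.354 0.638 0.75 ] b [-0.029  0.056]
0.55 4549 z [0.348 0.621 0.746] b [-0.033  0.054]
0.6 91 z [0.332 0.358 0.365] b [-0.023  0.001]
```

View pics/s21.png

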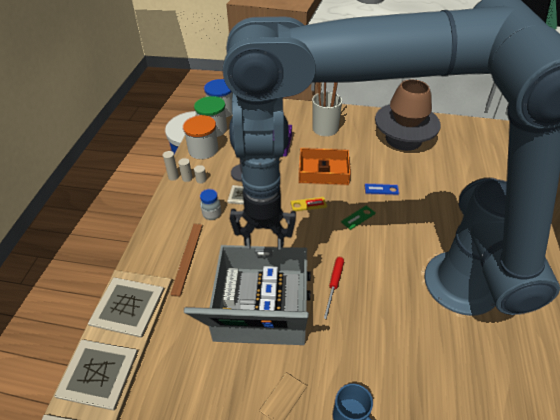

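```bash
python3 -c "
from h import *
go(.508,.415,.38,-83.4)
"
```

```text
shift [-251.1  -19.2 -123.1] twist -0.0002 | t 27.93 pos [0.5178 0.1634 0.2568] yaw -83.41 j [ 11.  18.   1.  74.   0. -86.] F [-0.3 -0.1 -1.1] op 0.7 rows 6.7
```

Call:
{"fn": "move_arm", "kwargs": {
  "motion": [
    {"translation": [0,0,-30],"twist": 0},
    {"translation": [0,0,-70],"twist": 0},
    {"translation": [0,0,-105],"twist": 0},
    {"translation": [0,0,-121],"twist": 0},
    {"translation": [-20,-2,-121],"twist": 0},
    {"translation": [-55,-5,-121],"twist": 0},
    {"translation": [-95,-8,-121],"twist": 0},
    {"translation": [-135,-10,-121],"twist": 0},
    {"translation": [-175,-13,-121],"twist": 0},
    {"translation": [-215,-15,-121],"twist": 0},
    {"translation": [-248,-18,-121],"twist": 0},
    {"translation": [-248,-18,-121],"twist": 0}
  ],
  "grip": -1
}}

```text
time_s: 28.93
tool_pos: [0.5051, 0.4177, 0.3719]
eef_rot: [179.6, -0.1, -83.0]
ft_force: [-0.3, -0.2, -0.8]
opening: -0.0
```

```bash
python3 -c "
from h import *
s=get_image('side');np.savez('/tmp/sG.npz',**s);crop(s,'s22.png',140,150,340,350,4)
go(.508,.415,.29,-83.4)
"
```

```text
shift [-0.  -2.6 82.8] twist 0.0047 | t 28.98 pos [0.5059 0.415  0.3728] yaw -83.13 j [ 34.  36.  49. 103.   0. -63.] F [-0.4 -0.2  0.2] op 0.001 rows 2.0
```

View pics/s22.png

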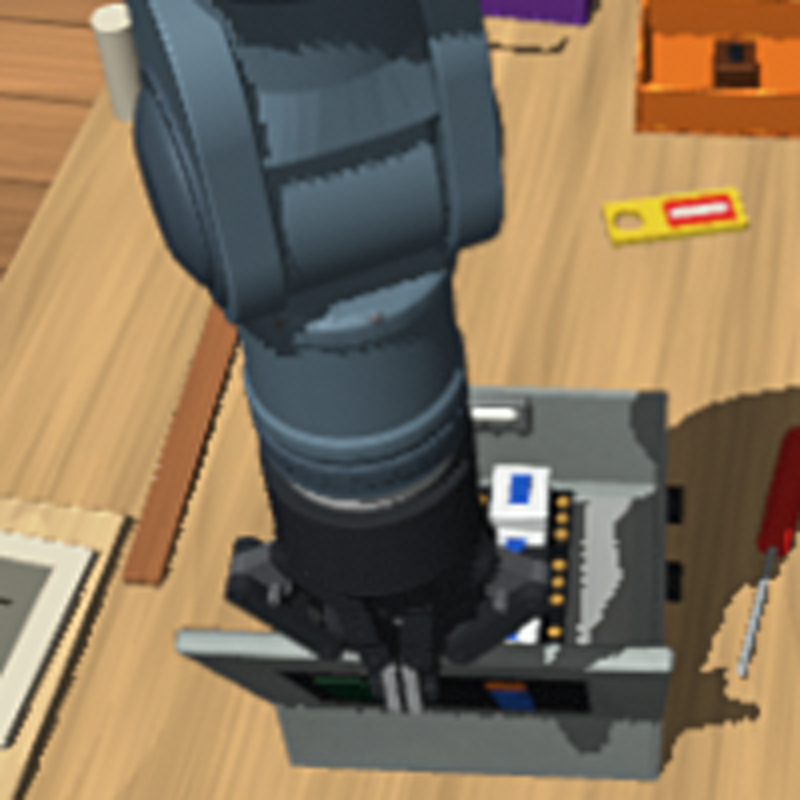

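Call:
{"fn": "move_arm", "kwargs": {
  "motion": [
    {"translation": [0,-2,20],"twist": 0},
    {"translation": [0,-2,45],"twist": 0},
    {"translation": [0,-2,65],"twist": 0},
    {"translation": [0,-2,78],"twist": 0},
    {"translation": [0,-2,80],"twist": 0},
    {"translation": [0,-2,80],"twist": 0},
    {"translation": [0,-2,80],"twist": 0}
  ]
}}

```text
time_s: 29.57
tool_pos: [0.5089, 0.4113, 0.2982]
eef_rot: [180.0, -0.0, -83.4]
ft_force: [0.4, 0.8, 1.0]
opening: 0.0
```

```bash
python3 -c "
from h import *
go(.508,.415,.29,-83.4)
"
```

```text
shift [-3.8  0.5  8.2] twist -0.0009 | t 29.57 pos [0.5089 0.4113 0.2982] yaw -83.45 j [ 33.  32.  30.  88.  -0. -63.] F [0.4 0.8 1. ] op 0.0 rows 0.2
```

Call:
{"fn": "move_arm", "kwargs": {
  "motion": [
    {"translation": [0,0,6],"twist": 0},
    {"translation": [12,0,8],"twist": 0},
    {"translation": [24,0,8],"twist": 0},
    {"translation": [36,0,8],"twist": 0},
    {"translation": [48,0,8],"twist": 0},
    {"translation": [60,0,8],"twist": 0},
    {"translation": [72,0,7],"twist": 0},
    {"translation": [84,0,6],"twist": 0},
    {"translation": [96,0,5],"twist": 0},
    {"translation": [108,0,4],"twist": 0},
    {"translation": [120,0,4],"twist": 0},
    {"translation": [120,0,4],"twist": 0}
  ]
}}

```text
time_s: 30.57
tool_pos: [0.5257, 0.2931, 0.3015]
eef_rot: [-179.2, 0.3, -83.5]
ft_force: [-0.8, -0.3, 22.2]
opening: 0.001
```

```bash
python3 -c "
from h import *
s=get_image('side');crop(s,'s23.png',140,150,340,350,4)
go(.508,.415,.29,-83.4)
"
```

```text
shift [-123.     4.3   12. ] twist -0.0011 | t 30.62 pos [0.5261 0.2932 0.3015] yaw -83.46 j [ 23.  24.  17.  82.  -0. -73.] F [-0.4 -0.6 22.2] op 0.001 rows 3.0
```

View pics/s23.png

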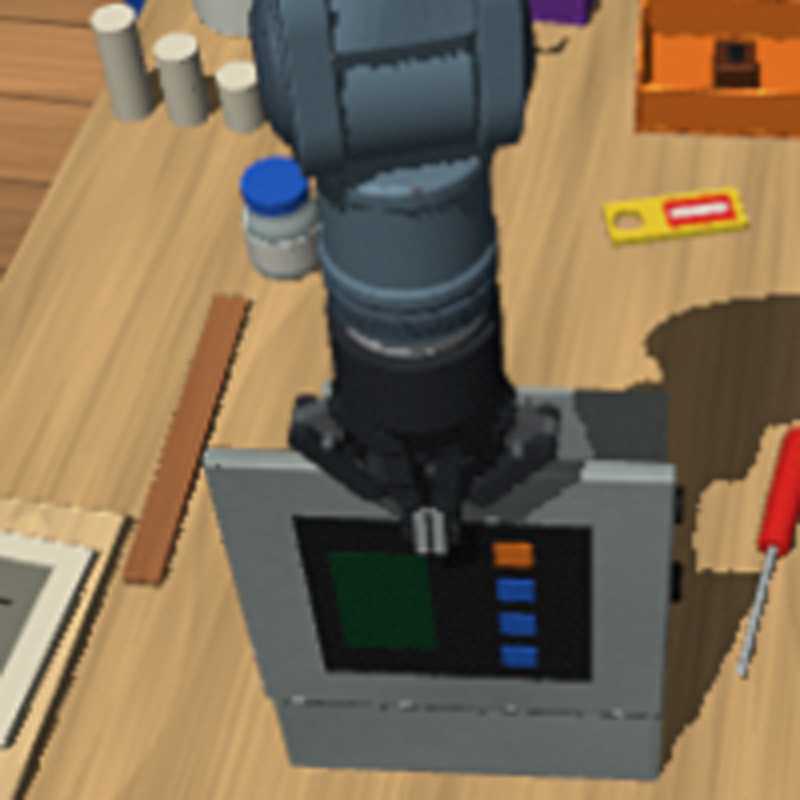

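Call:
{"fn": "move_arm", "kwargs": {
  "motion": [
    {"translation": [0,0,-10],"twist": 0},
    {"translation": [0,0,-20],"twist": 0},
    {"translation": [0,0,-26],"twist": 0},
    {"translation": [0,0,-26],"twist": 0},
    {"translation": [0,0,-26],"twist": 0}
  ]
}}

```text
time_s: 31.03
tool_pos: [0.5231, 0.2927, 0.3202]
eef_rot: [-179.9, 0.0, -83.4]
ft_force: [-0.3, 0.3, -0.5]
opening: -0.0
```

```bash
python3 -c "
from h import *
s=get_image('side');crop(s,'s24.png',140,150,340,350,4)
C=cloud(s)
import sys
P=C[255:300,190:310].reshape(-1,3)
go(.508,.415,.29,-83.4)
"
```

```text
shift [-123.2    0.7   29.6] twist -0.0003 | t 31.08 pos [0.5228 0.2926 0.3196] yaw -83.42 j [ 23.  25.  21.  86.  -0. -73.] F [ 0.3 -0.6 -0.6] op -0.001 rows 3.0
```

View pics/s24.png

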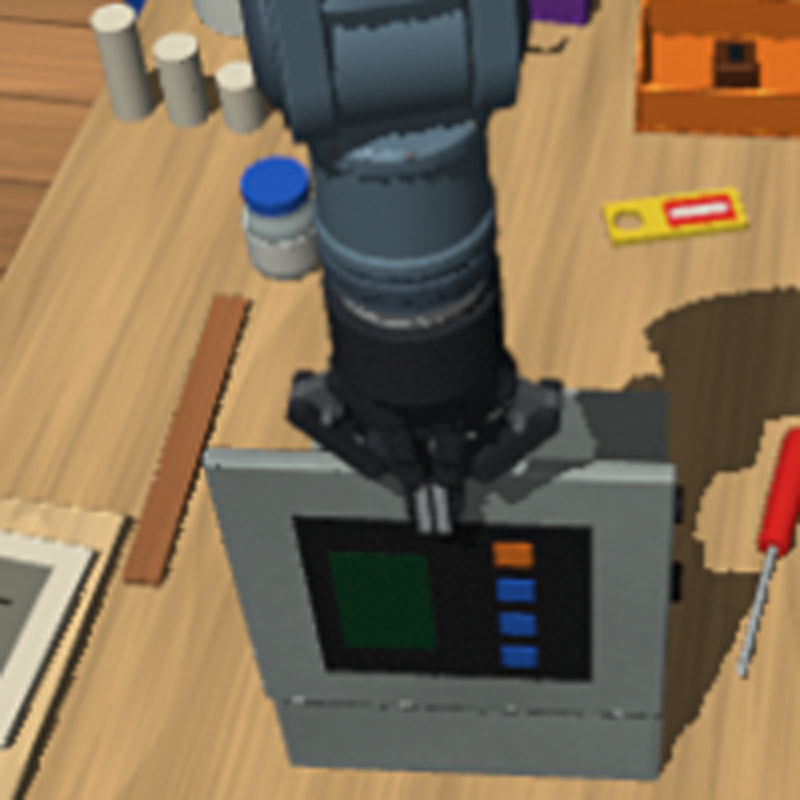

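Call:
{"fn": "move_arm", "kwargs": {
  "motion": [
    {"translation": [14,0,1],"twist": 0},
    {"translation": [28,0,2],"twist": 0},
    {"translation": [42,0,4],"twist": 0},
    {"translation": [57,0,7],"twist": 0},
    {"translation": [71,0,11],"twist": 0},
    {"translation": [85,0,16],"twist": 0},
    {"translation": [98,0,21],"twist": 0},
    {"translation": [110,0,26],"twist": 0},
    {"translation": [122,0,33],"twist": 0},
    {"translation": [134,0,41],"twist": 0},
    {"translation": [144,0,48],"twist": 0},
    {"translation": [153,0,55],"twist": 0}
  ]
}}

```text
time_s: 32.08
tool_pos: [0.5402, 0.1395, 0.2638]
eef_rot: [180.0, 0.0, -83.4]
ft_force: [0.7, 1.5, 0.9]
opening: -0.0
```

```bash
python3 -c "
from h import *
s=get_image('side');crop(s,'s25.png',140,150,340,350,4)
go(.508,.415,.29,-83.4)
"
```

```text
shift [-278.8    0.3  -28.2] twist -0.0021 | t 32.13 pos [0.5396 0.138  0.2622] yaw -83.52 j [  8.  19.   5.  76.  -0. -89.] F [-0.7  0.  -0.3] op -0.002 rows 6.7
```

View pics/s25.png

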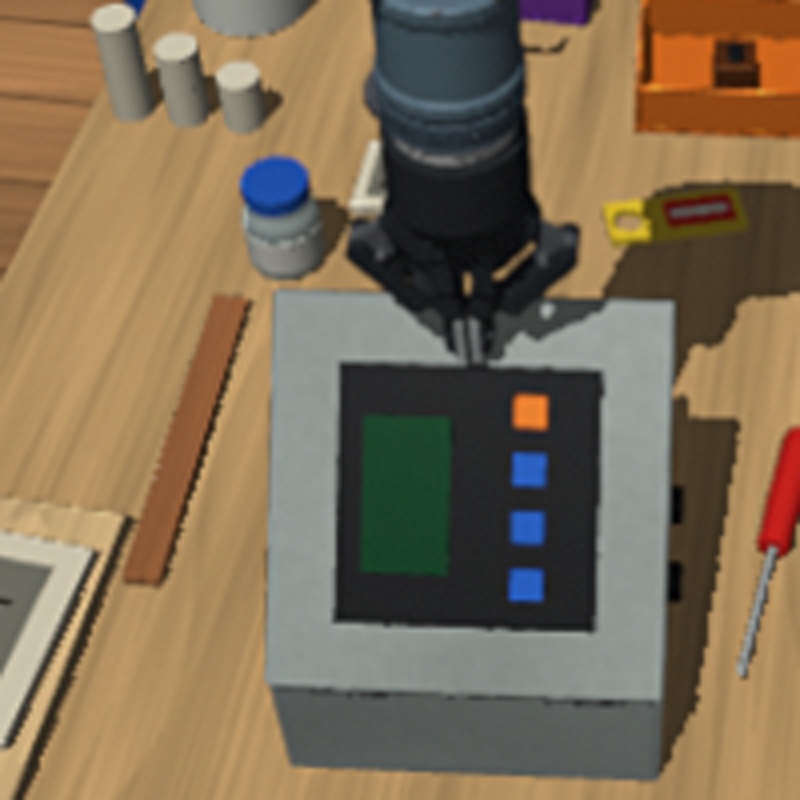

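Call:
{"fn": "move_arm", "kwargs": {
  "motion": [
    {"translation": [9,0,10],"twist": 0},
    {"translation": [18,0,20],"twist": 0},
    {"translation": [26,0,29],"twist": 0},
    {"translation": [34,0,38],"twist": 0},
    {"translation": [42,0,50],"twist": 0},
    {"translation": [49,0,62],"twist": 0},
    {"translation": [55,0,74],"twist": 0},
    {"translation": [61,0,86],"twist": 0},
    {"translation": [67,0,97],"twist": 0},
    {"translation": [72,0,107],"twist": 0},
    {"translation": [78,0,114],"twist": 0},
    {"translation": [82,0,119],"twist": 0}
  ]
}}

```text
time_s: 33.13
tool_pos: [0.5489, 0.0586, 0.1445]
eef_rot: [179.9, 0.0, -83.4]
ft_force: [-0.4, 1.3, 0.2]
opening: 0.001
```

```bash
python3 -c "
from h import *
s=get_image('side');crop(s,'s26.png',140,150,340,350,4)
go(.55,.05,.123,-83.4)
"
```

```text
shift [ 8.1 -0.3 21. ] twist -0.0011 | t 33.18 pos [0.5488 0.058  0.144 ] yaw -83.46 j [ -1.  22. -10.  59.  -0. -97.] F [ 0.5 -1.2 -0.4] op 0.001 rows 0.5
```

View pics/s26.png

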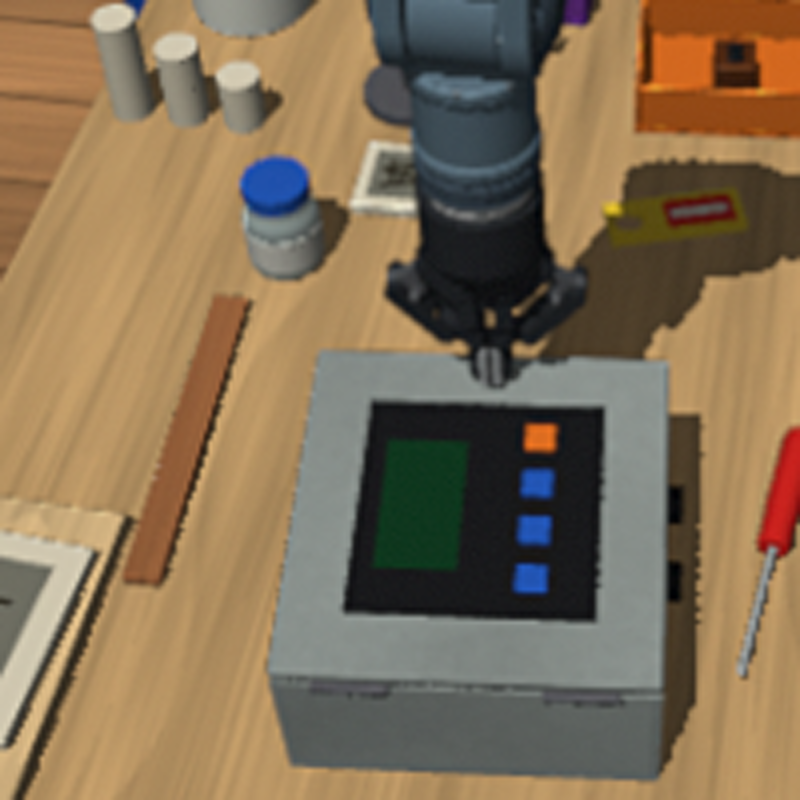

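Nearly shut; press down near the free edge.

Call:
{"fn": "move_arm", "kwargs": {
  "motion": [
    {"translation": [4,0,4],"twist": 0},
    {"translation": [4,0,8],"twist": 0},
    {"translation": [4,0,12],"twist": 0},
    {"translation": [4,0,15],"twist": 0},
    {"translation": [4,0,18],"twist": 0},
    {"translation": [4,0,20],"twist": 0},
    {"translation": [4,0,22],"twist": 0},
    {"translation": [4,0,23],"twist": 0},
    {"translation": [4,0,23],"twist": 0}
  ]
}}

```text
time_s: 33.93
tool_pos: [0.5507, 0.0554, 0.1239]
eef_rot: [-179.9, -0.0, -83.4]
ft_force: [-1.3, -2.2, 7.6]
opening: -0.001
```

```bash
python3 -c "
from h import *
go(.55,.05,.123,-83.4)
"
```

```text
shift [5.3 1.3 0.9] twist 0.0001 | t 33.93 pos [0.5507 0.0554 0.1239] yaw -83.4 j [ -1.  23. -12.  56.  -0. -97.] F [-1.3 -2.2  7.6] op -0.001 rows 0.1
```

Call:
{"fn": "move_arm", "kwargs": {
  "motion": [
    {"translation": [0,0,2],"twist": 0},
    {"translation": [0,0,4],"twist": 0},
    {"translation": [0,0,5],"twist": 0},
    {"translation": [0,0,5],"twist": 0}
  ]
}}

```text
time_s: 34.27
tool_pos: [0.5509, 0.0554, 0.1236]
eef_rot: [-179.7, -0.1, -83.4]
ft_force: [-13.5, -2.6, 38.8]
opening: -0.001
```

Call:
{"fn": "move_arm", "kwargs": {
  "motion": [
    {"translation": [0,0,-10],"twist": 0},
    {"translation": [0,0,-30],"twist": 0},
    {"translation": [0,0,-60],"twist": 0},
    {"translation": [10,0,-95],"twist": 0},
    {"translation": [30,0,-125],"twist": 0},
    {"translation": [60,0,-135],"twist": 0},
    {"translation": [90,10,-135],"twist": 0},
    {"translation": [120,20,-135],"twist": 0},
    {"translation": [150,30,-135],"twist": 0},
    {"translation": [150,30,-135],"twist": 0}
  ]
}}

```text
time_s: 35.1
tool_pos: [0.5367, -0.1013, 0.2524]
eef_rot: [180.0, -0.1, -83.7]
ft_force: [0.9, 0.5, -0.2]
opening: 0.001
```

```bash
python3 -c "
from h import *
s=get_image('side');crop(s,'s27.png',140,150,340,350,4)
d=get_image('wrist');cv2.imwrite('pics/w27.png',cv2.resize(d['img'],(800,600),interpolation=cv2.INTER_CUBIC));np.savez('/tmp/wG.npz',**d)
C=cloud(s);
P=C.reshape(-1,3);R=np.array([[.9936,.1132],[-.1132,.9936]])
q=(P[:,:2]-[.539,.151])@R.T
for lo,hi in [(-110,-95),(-60,-40),(0,20),(80,100)]:
    m=(abs(q[:,0])<.09)&(q[:,1]>lo/1e3)&(q[:,1]<hi/1e3)&(P[:,2]>.06)&(P[:,2]<.2);print(lo,m.sum(),np.median(P[m,2]).round(4))
go(.55,.05,.123,-83.4)
"
```

```text
-110 308 0.1162
-60 445 0.1173
0 488 0.1173
80 564 0.1153
shift [-144.9  -29.3  129.6] twist -0.0022 | t 35.2 pos [ 0.5373 -0.0975  0.2524] yaw -83.53 j [ -17.   18.    1.   73.    0. -113.] F [-0.1 -0.2 -0.4] op 0.0 rows 4.7
```

View pics/s27.png

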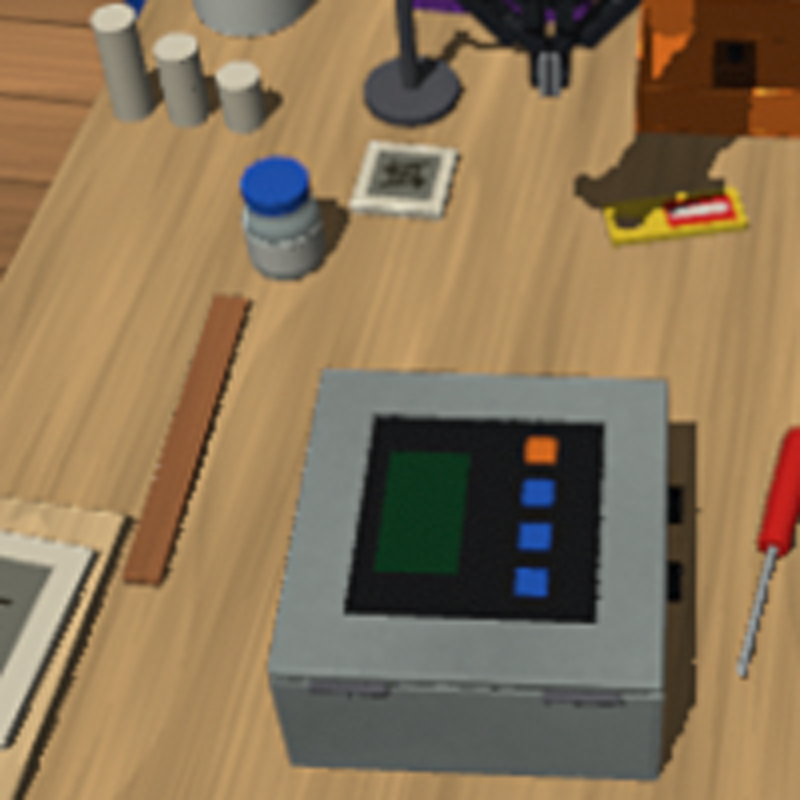

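View pics/w27.png

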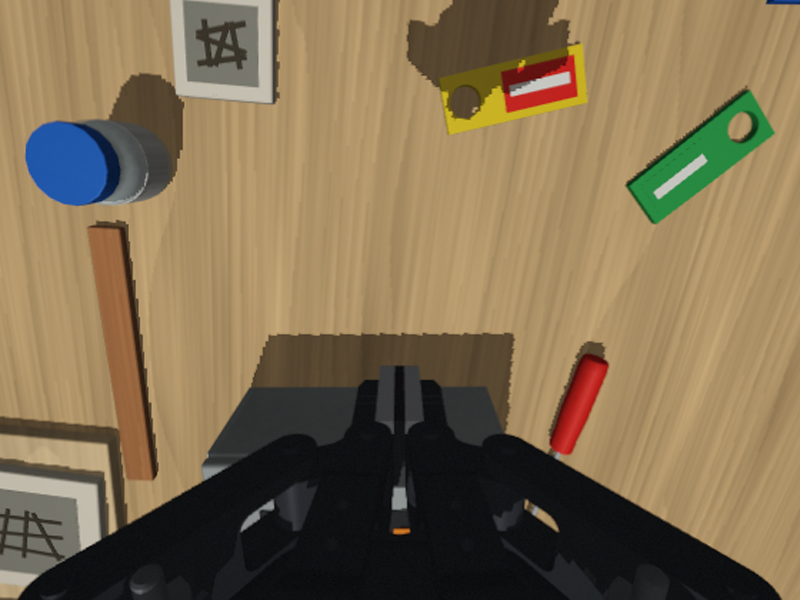

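```bash
cat > m6.py <<'E'
from h import *
d=dict(np.load('/tmp/wG.npz'))
P=np.array([world(d,(u+.5)*.7-.5,(v+.5)*.7-.5,.008) for u,v in [(440,80),(583,43),(587,98),(449,134)]])
c=P.mean(0);print(P.round(4),c, [np.degrees(np.arctan2(*(P[i]-P[j])[1::-1])).round(1) for i,j in [(0,1),(3,2)]], world(d,464*.7,101*.7,.008))
a=np.radians(18.8);g=c[:2]-.025*np.array([np.cos(a),np.sin(a)])
go(g[0],g[1],.08,-161.2)
E
python3 m6.py
```

```text
[[ 0.5209 -0.237   0.008 ]
 [ 0.4173 -0.2742  0.008 ]
 [ 0.4053 -0.2373  0.008 ]
 [ 0.5083 -0.1991  0.008 ]] [ 0.4629411  -0.23691093  0.008     ] [np.float64(19.8), np.float64(20.3)] [ 0.50000047 -0.22423973  0.008     ]
shift [135.7 113.9 172.2] twist 1.3556 | t 35.2 pos [ 0.5373 -0.0975  0.2524] yaw -83.53 j [ -17.   18.    1.   73.    0. -113.] F [-0.1 -0.2 -0.4] op 0.0 rows 10.8
```

Run:
```python
from h import *
d0=dict(np.load('/tmp/top0.npz')); d=get_image('top'); s0=dict(np.load('/tmp/side0.npz')); s=get_image('side')
for n,a in [('s0',s0),('s',s),('t0',d0),('t',d)]:
    hsv=cv2.cvtColor(a['img'],cv2.COLOR_BGR2HSV)
    m=cv2.inRange(hsv,(22,170,60),(32,255,255))
    k,l,st,ce=cv2.connectedComponentsWithStats(m)
    for i in range(1,k):
        if st[i,4]>25: print(n,st[i],ce[i].round(1),world(a,*ce[i],.008).round(3))
crop(d,'t28.png',280,130,420,270,5)
```

```text
s0 [283 199  36  14 181] [296.4 206.9] [ 0.497 -0.213  0.008]
s [291 197  36  14 187] [304.6 204.8] [ 0.472 -0.226  0.008]
```

View pics/t28.png

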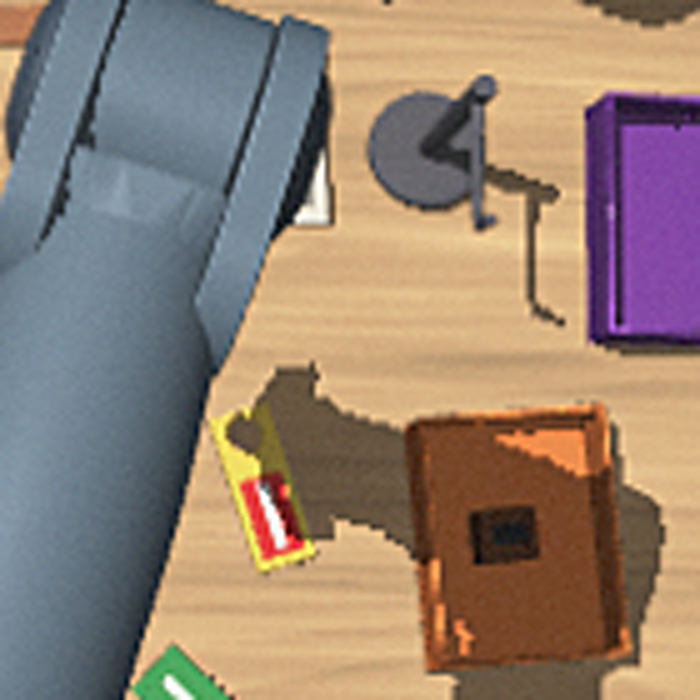

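Run:
```python
from h import *
d=dict(np.load('/tmp/wG.npz'))
for p in [(627,185),(749,90),(775,130),(652,223)]: print(world(d,(p[0]+.5)*.7-.5,(p[1]+.5)*.7-.5,.008).round(4))
go(.4395,-.2455,.08,-160)
```

```text
[ 0.3567 -0.1765  0.008 ]
[ 0.2813 -0.2572  0.008 ]
[ 0.2504 -0.2315  0.008 ]
[ 0.3272 -0.1484  0.008 ]
shift [137.3 114.6 172.3] twist 1.3375 | t 35.3 pos [ 0.5375 -0.0961  0.2525] yaw -83.37 j [ -17.   18.    1.   73.    0. -113.] F [-0.6  1.4  0.4] op 0.003 rows 10.7
```

Call:
{"fn": "move_arm", "kwargs": {
  "motion": [
    {"translation": [15,12,15],"twist": 0.12},
    {"translation": [30,25,30],"twist": 0.24},
    {"translation": [45,38,45],"twist": 0.36},
    {"translation": [60,50,60],"twist": 0.48},
    {"translation": [75,63,75],"twist": 0.6},
    {"translation": [90,76,90],"twist": 0.72},
    {"translation": [105,88,105],"twist": 0.84},
    {"translation": [120,100,120],"twist": 0.96},
    {"translation": [137,114,135],"twist": 1.08},
    {"translation": [137,114,140],"twist": 1.2},
    {"translation": [137,114,150],"twist": 1.32},
    {"translation": [137,114,150],"twist": 1.337}
  ],
  "grip": 0.3
}}

```text
time_s: 36.3
tool_pos: [0.4393, -0.2444, 0.101]
eef_rot: [179.8, -0.1, -160.1]
ft_force: [-0.5, -0.1, 0.5]
opening: 0.649
```

Call:
{"fn": "move_arm", "kwargs": {
  "motion": [
    {"translation": [0,0,0],"twist": 0},
    {"translation": [0,0,0],"twist": 0}
  ]
}}

```text
time_s: 36.47
tool_pos: [0.4407, -0.2455, 0.1032]
eef_rot: [-180.0, 0.0, -159.8]
ft_force: [0.0, 0.1, -0.2]
opening: 0.653
```

Run:
```python
from h import *
d=get_image('wrist');cv2.imwrite('pics/w29.png',cv2.resize(d['img'],(800,600),interpolation=cv2.INTER_CUBIC));np.savez('/tmp/wH.npz',**d)
go(.4395,-.2455,.008,-160)
```

```text
shift [ 1.2  0.8 95.4] twist 0.0033 | t 36.52 pos [ 0.4408 -0.2458  0.1034] yaw -159.81 j [-36.  18. -21.  50.   0. -57.] F [-0.  -0.2 -0.4] op 0.649 rows 2.3
```

View pics/w29.png

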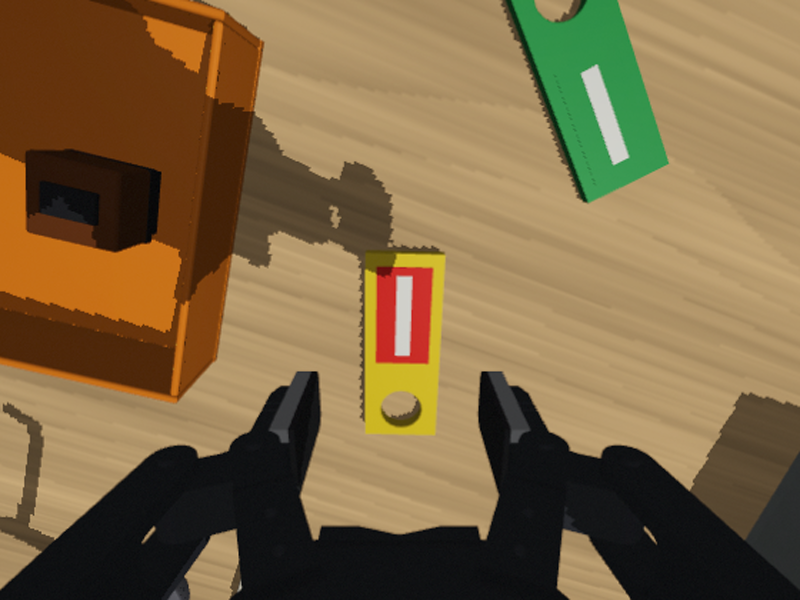

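Call:
{"fn": "move_arm", "kwargs": {
  "motion": [
    {"translation": [1,0.5,20],"twist": 0},
    {"translation": [1,0.5,45],"twist": 0},
    {"translation": [1,0.5,65],"twist": 0},
    {"translation": [1,0.5,80],"twist": 0},
    {"translation": [1,0.5,90],"twist": 0},
    {"translation": [1,0.5,93],"twist": 0},
    {"translation": [1,0.5,94],"twist": 0},
    {"translation": [1,0.5,94],"twist": 0},
    {"translation": [1,0.5,94],"twist": 0}
  ]
}}

```text
time_s: 37.27
tool_pos: [0.4398, -0.2467, 0.0098]
eef_rot: [-179.9, 0.1, -160.0]
ft_force: [-0.5, -0.4, 0.1]
opening: 0.654
```

Call:
{"fn": "move_arm", "kwargs": {
  "motion": [
    {"translation": [0,0,0],"twist": 0},
    {"translation": [0,0,0],"twist": 0},
    {"translation": [0,0,0],"twist": 0},
    {"translation": [0,0,0],"twist": 0},
    {"translation": [0,0,0],"twist": 0},
    {"translation": [0,0,0],"twist": 0},
    {"translation": [0,0,0],"twist": 0}
  ],
  "grip": -1,
  "newtons": 30
}}

```text
time_s: 37.85
tool_pos: [0.4398, -0.2467, 0.01]
eef_rot: [-179.9, 0.1, -160.0]
ft_force: [-1.8, 0.2, 6.0]
opening: 0.479
```

Run:
```python
from h import *
d=get_image('wrist');cv2.imwrite('pics/w30.png',cv2.resize(d['img'],(800,600),interpolation=cv2.INTER_CUBIC));np.savez('/tmp/wI.npz',**d)
go(.4395,-.2455,.008,-160)
```

```text
shift [-0.2  1.2  1.9] twist 0.0001 | t 37.9 pos [ 0.4397 -0.2466  0.0099] yaw -160.0 j [-37.  25. -28.  37.   0. -57.] F [-1.   0.1  6.2] op 0.476 rows 0.1
```

View pics/w30.png

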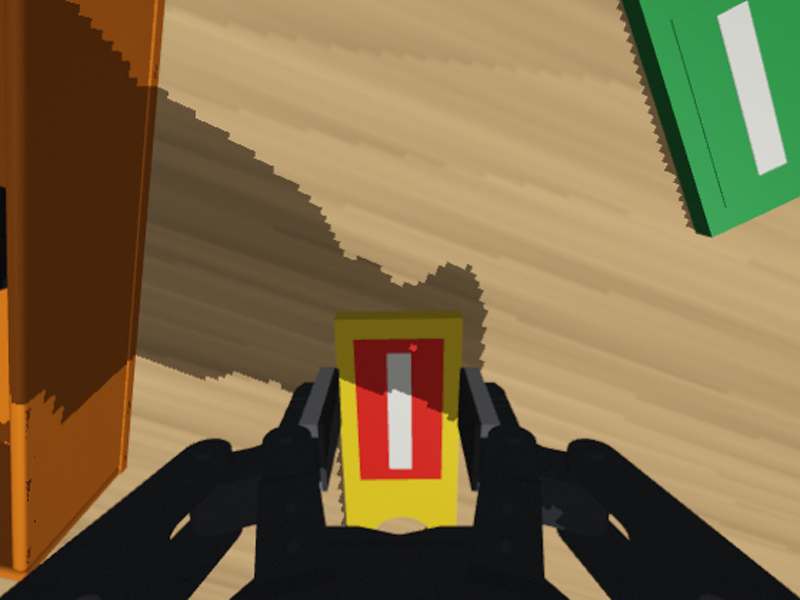

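Call:
{"fn": "move_arm", "kwargs": {
  "motion": [
    {"translation": [0,0,-10],"twist": 0},
    {"translation": [0,0,-35],"twist": 0},
    {"translation": [0,0,-70],"twist": 0},
    {"translation": [0,0,-105],"twist": 0},
    {"translation": [0,0,-140],"twist": 0},
    {"translation": [0,0,-175],"twist": 0},
    {"translation": [0,0,-210],"twist": 0},
    {"translation": [0,0,-235],"twist": 0},
    {"translation": [0,0,-235],"twist": 0.1},
    {"translation": [0,0,-235],"twist": 0.2},
    {"translation": [0,0,-235],"twist": 0.3},
    {"translation": [0,0,-235],"twist": 0.4}
  ]
}}

```text
time_s: 38.9
tool_pos: [0.4387, -0.2461, 0.2448]
eef_rot: [-180.0, 0.0, 176.8]
ft_force: [-0.9, 0.4, -1.2]
opening: 0.48
```

Run:
```python
from h import *
d=get_image('top');crop(d,'t31.png',280,110,440,250,5);np.savez('/tmp/tJ.npz',**d)
d=get_image('side');crop(d,'s31.png',200,90,380,230,4);np.savez('/tmp/sJ.npz',**d)
go(.52,-.3434,.24,177)
```

```text
shift [-86.2 -93.1   4.5] twist 0.0014 | t 39.0 pos [ 0.4387 -0.246   0.2444] yaw 177.08 j [-37.  13.  -6.  70.   0. -34.] F [-0.6 -0.2 -0.5] op 0.478 rows 3.0
```

View pics/t31.png

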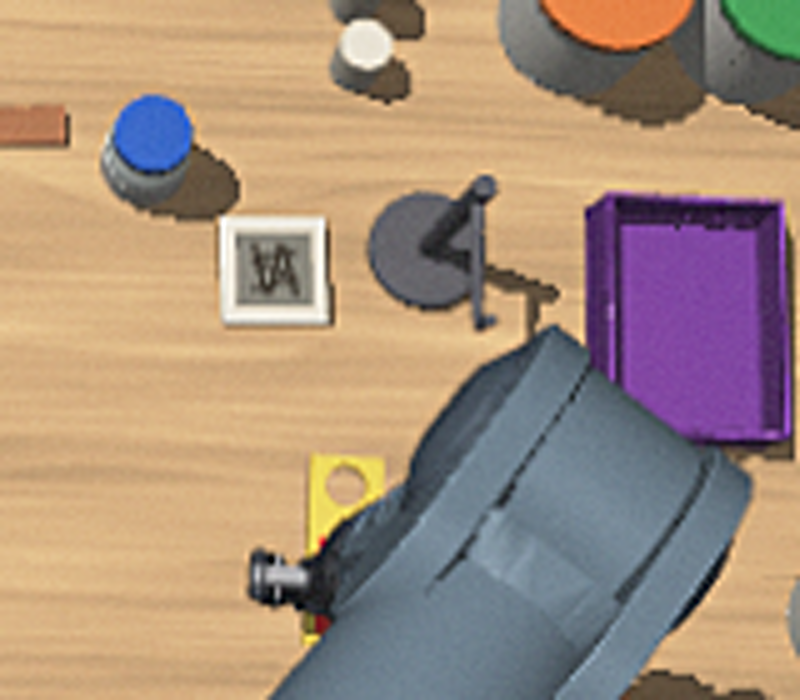

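View pics/s31.png

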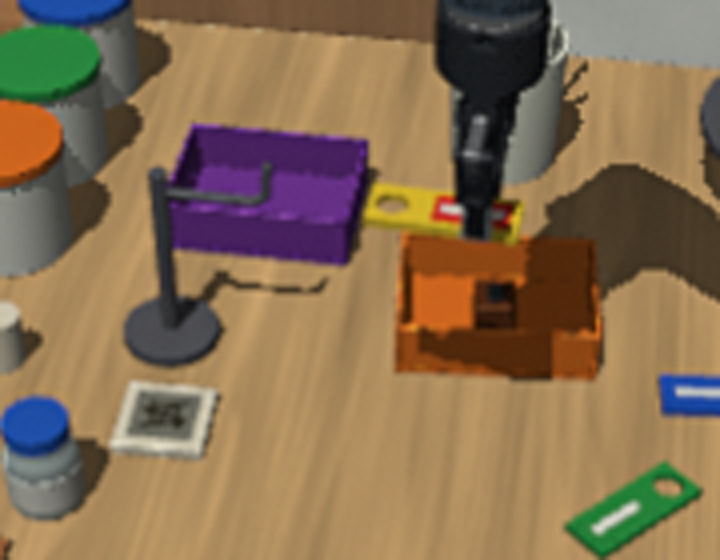

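Run:
```python
from h import *
t=dict(np.load('/tmp/tJ.npz'));s=dict(np.load('/tmp/sJ.npz'))
T=lambda p,z: world(t,(p[0]+.5)/5-.5+280,(p[1]+.5)/5-.5+110,z)
S=lambda p,z: world(s,(p[0]+.5)/4-.5+200,(p[1]+.5)/4-.5+90,z)
print("tip",T((485,320),.190),S((265,168),.190))
print("eye",T((347,486),.2426),S((392,205),.2426))
print("tip depth side",cloud(s)[90+42-2:90+42+4,200+65:200+68].round(3).tolist())
print("post",T((484,187),.175))
```

```text
tip [ 0.61581588 -0.34428404  0.19      ] [ 0.61497408 -0.34787692  0.19      ]
eye [ 0.50368673 -0.2487683   0.2426    ] [ 0.50141513 -0.24672096  0.2426    ]
tip depth side [[[0.671, -0.592, 0.017], [0.667, -0.591, 0.018], [0.664, -0.596, 0.015]], [[0.672, -0.597, 0.009], [0.614, -0.347, 0.193], [0.61, -0.344, 0.196]], [[0.672, -0.595, 0.005], [0.614, -0.346, 0.19], [0.611, -0.347, 0.19]], [[0.672, -0.595, 0.0], [0.614, -0.343, 0.189], [0.612, -0.348, 0.185]], [[0.67, -0.584, 0.004], [0.614, -0.345, 0.183], [0.611, -0.343, 0.185]], [[0.669, -0.577, 0.004], [0.614, -0.343, 0.181], [0.611, -0.346, 0.179]]]
post [ 0.70437822 -0.34872306  0.175     ]
```

Run:
```python
from h import *
go(.5512,-.343,.240,177)
```

```text
shift [-117.3  -91.1    4.5] twist 0.0014 | t 39.0 pos [ 0.4387 -0.246   0.2444] yaw 177.08 j [-37.  13.  -6.  70.   0. -34.] F [-0.6 -0.2 -0.5] op 0.478 rows 3.6
```

Call:
{"fn": "move_arm", "kwargs": {
  "motion": [
    {"translation": [-15,-12,0],"twist": 0},
    {"translation": [-35,-27,0],"twist": 0},
    {"translation": [-57,-44,0],"twist": 0},
    {"translation": [-78,-61,0],"twist": 0},
    {"translation": [-97,-76,0],"twist": 0},
    {"translation": [-110,-86,0],"twist": 0},
    {"translation": [-117,-91,0],"twist": 0},
    {"translation": [-117,-91,0],"twist": 0},
    {"translation": [-117,-91,0],"twist": 0},
    {"translation": [-117,-91,0],"twist": 0},
    {"translation": [-117,-91,0],"twist": 0}
  ]
}}

```text
time_s: 39.92
tool_pos: [0.5505, -0.3424, 0.2441]
eef_rot: [180.0, -0.0, 177.1]
ft_force: [-0.3, -0.8, -0.3]
opening: 0.479
```

Run:
```python
from h import *
d=get_image('top');crop(d,'t32.png',320,110,440,210,6);np.savez('/tmp/tK.npz',**d)
d=get_image('side');crop(d,'s32.png',200,90,320,190,6);np.savez('/tmp/sK.npz',**d)
go(.5512,-.343,.215,177)
```

```text
shift [-0.6 -0.5 29.2] twist 0.0018 | t 40.02 pos [ 0.5506 -0.3425  0.2442] yaw 177.1 j [-37.  31.  20.  79.   0. -35.] F [ 0.  -0.1 -0.8] op 0.48 rows 0.7
```

View pics/t32.png

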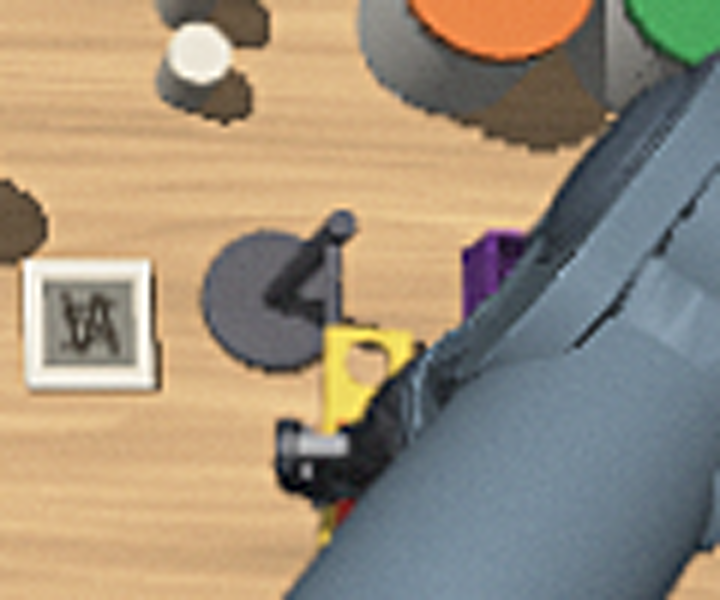

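View pics/s32.png

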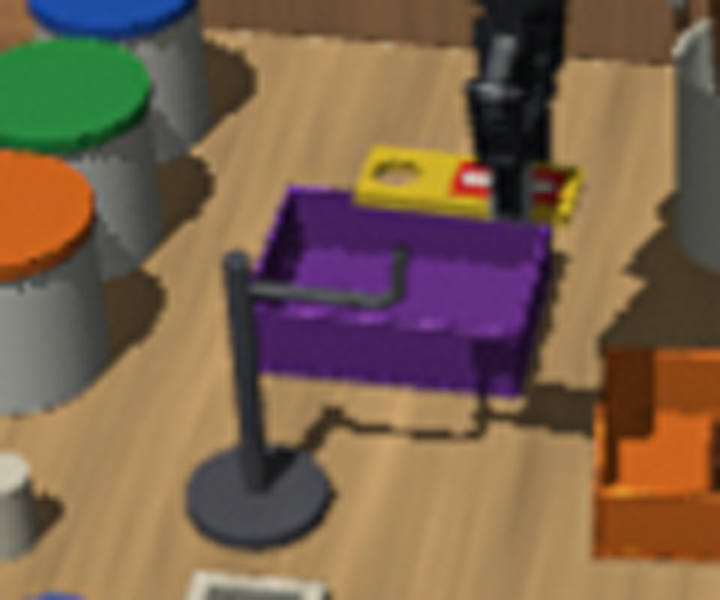

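Run:
```python
from h import *
t=dict(np.load('/tmp/tK.npz'));s=dict(np.load('/tmp/sK.npz'))
T=lambda p,z: world(t,(p[0]+.5)/6-.5+320,(p[1]+.5)/6-.5+110,z)
S=lambda p,z: world(s,(p[0]+.5)/6-.5+200,(p[1]+.5)/6-.5+90,z)
print("eye",T((367,361),.2424),S((398,173),.2424),"tip side",S((402,248),.19))
```

```text
eye [ 0.61609161 -0.34322172  0.2424    ] [ 0.61231958 -0.34378729  0.2424    ] tip side [ 0.61348574 -0.35190164  0.19      ]
```

Call:
{"fn": "move_arm", "kwargs": {
  "motion": [
    {"translation": [0,-1.5,8],"twist": 0},
    {"translation": [0,-1.5,16],"twist": 0},
    {"translation": [0,-1.5,24],"twist": 0},
    {"translation": [0,-1.5,30],"twist": 0},
    {"translation": [0,-1.5,30],"twist": 0},
    {"translation": [0,-1.5,30],"twist": 0},
    {"translation": [0,-1.5,30],"twist": 0}
  ]
}}

```text
time_s: 40.6
tool_pos: [0.551, -0.3445, 0.2138]
eef_rot: [180.0, 0.0, 177.1]
ft_force: [-0.3, 0.0, -0.0]
opening: 0.474
```

Run:
```python
from h import *
d=get_image('top');crop(d,'t33.png',350,140,410,190,10)
d=get_image('side');crop(d,'s33.png',230,90,310,160,9)
go(.5512,-.3445,.172,177)
```

```text
shift [ 0.1  0.2 42.3] twist 0.0013 | t 40.7 pos [ 0.5513 -0.3447  0.2143] yaw 177.07 j [-38.  31.  16.  75.   0. -35.] F [-0.5 -0.5 -0.7] op 0.479 rows 1.0
```

View pics/t33.png

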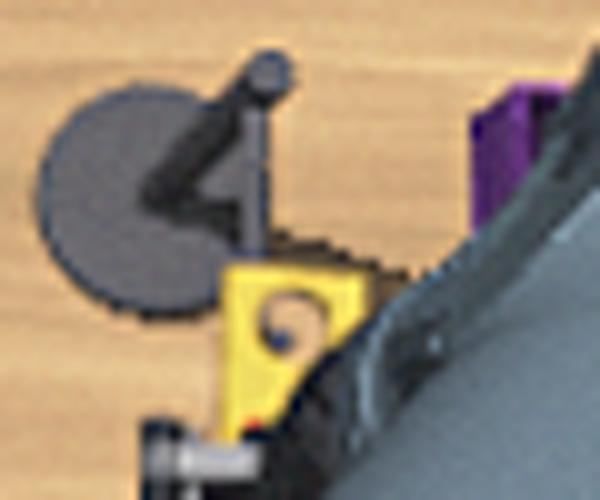

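View pics/s33.png

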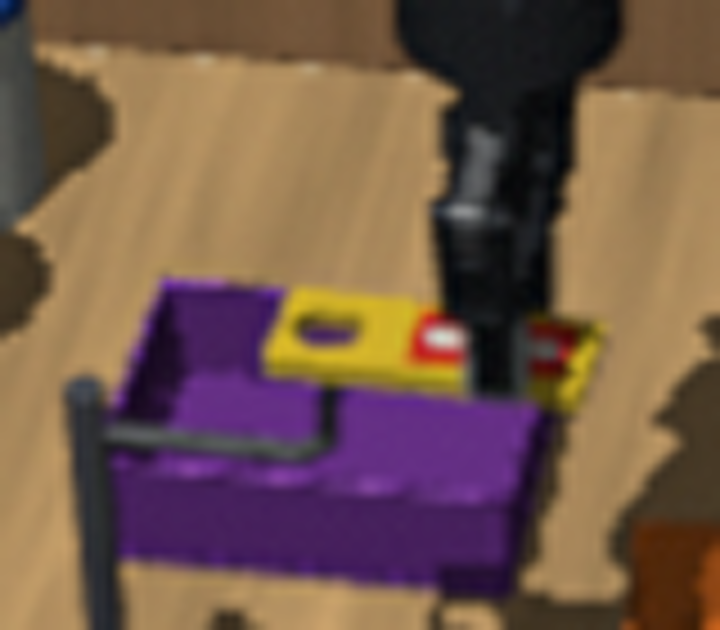

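Run:
```python
from h import *
d=dict(np.load('/tmp/tK.npz'));s=dict(np.load('/tmp/sK.npz'))
e=(.6145,-.3455)
f=lambda d,X,x0,y0,k: ((proj(d,X)-[x0,y0]+.5)*k-.5).round(0)
print(f(d,[[*e,.2124],[*e,.194],[*e,.190]],350,140,10), f(s,[[*e,.2124],[*e,.194]],230,90,9))
T=lambda p,z: world(d,(p[0]+.5)/10-.5+350,(p[1]+.5)/10-.5+140,z)
print(T((283,340),.192),T((293,320),.2124))
```

```text
[[293. 329.]
 [278. 342.]
 [274. 345.]] [[325. 329.]
 [327. 373.]]
[ 0.61565923 -0.34766333  0.192     ] [ 0.61735243 -0.34543614  0.2124    ]
```

Call:
{"fn": "move_arm", "kwargs": {
  "motion": [
    {"translation": [1,-1,5],"twist": 0},
    {"translation": [1,-1,11],"twist": 0},
    {"translation": [1,-1,17],"twist": 0},
    {"translation": [1,-1,23],"twist": 0},
    {"translation": [1,-1,29],"twist": 0},
    {"translation": [1,-1,34],"twist": 0},
    {"translation": [1,-1,38],"twist": 0},
    {"translation": [1,-1,41],"twist": 0},
    {"translation": [1,-1,41],"twist": 0},
    {"translation": [1,-1,41],"twist": 0}
  ]
}}

```text
time_s: 41.53
tool_pos: [0.5499, -0.3454, 0.1727]
eef_rot: [180.0, -0.0, 177.1]
ft_force: [0.5, -1.0, -0.3]
opening: 0.478
```

Run:
```python
from h import *
d=get_image('top');crop(d,'t34.png',350,140,410,190,10)
d=get_image('side');crop(d,'s34.png',230,90,310,160,9)
go(.5512,-.3445,.172,177)
```

```text
shift [-1.   1.1  1.2] twist 0.0012 | t 41.63 pos [ 0.5502 -0.3456  0.1732] yaw 177.07 j [-38.  32.  11.  69.   0. -35.] F [0.4 0.6 0.2] op 0.471 rows 0.0
```

View pics/t34.png

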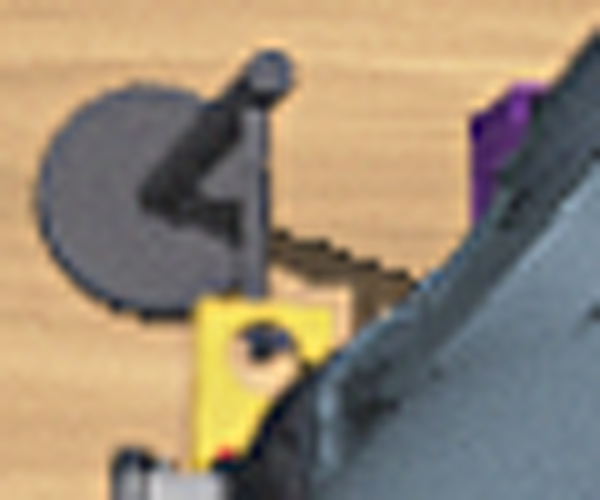

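View pics/s34.png

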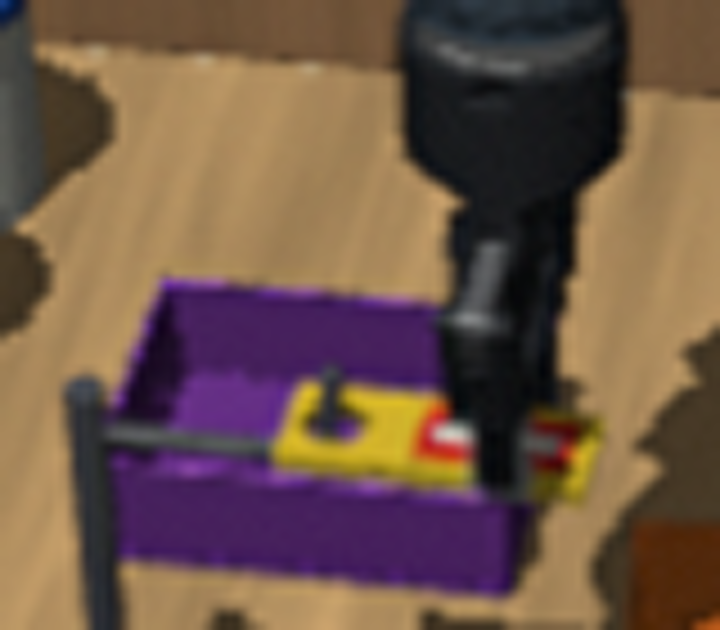

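Call:
{"fn": "move_arm", "kwargs": {
  "motion": [
    {"translation": [0,0,0],"twist": 0},
    {"translation": [0,0,0],"twist": 0},
    {"translation": [0,0,0],"twist": 0},
    {"translation": [0,0,0],"twist": 0},
    {"translation": [0,0,0],"twist": 0},
    {"translation": [0,0,0],"twist": 0},
    {"translation": [0,0,0],"twist": 0},
    {"translation": [0,0,0],"twist": 0},
    {"translation": [0,0,0],"twist": 0},
    {"translation": [0,0,0],"twist": 0}
  ],
  "grip": 0.8
}}

```text
time_s: 42.47
tool_pos: [0.5499, -0.3455, 0.1728]
eef_rot: [180.0, 0.0, 177.1]
ft_force: [-0.1, 0.7, 0.8]
opening: 0.902
```

Run:
```python
from h import *
d=get_image('side');crop(d,'s35.png',220,90,320,180,7)
go(.5512,-.3445,.172,177)
```

```text
shift [-1.2  1.   0.8] twist 0.0012 | t 42.52 pos [ 0.5499 -0.3454  0.1728] yaw 177.07 j [-38.  32.  11.  69.   0. -35.] F [ 0.8 -0.4 -0.1] op 0.898 rows 0.0
```

View pics/s35.png

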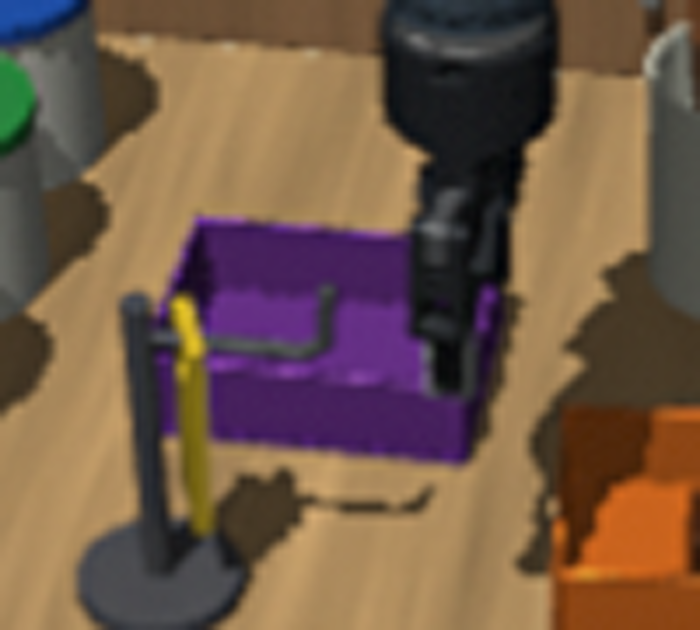

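Tag hangs on the arm towards the post. Retreat up and back, then check everything.

Call:
{"fn": "move_arm", "kwargs": {
  "motion": [
    {"translation": [0,0,-15],"twist": 0},
    {"translation": [5,0,-45],"twist": 0},
    {"translation": [20,10,-75],"twist": 0},
    {"translation": [45,25,-100],"twist": 0},
    {"translation": [75,50,-110],"twist": 0},
    {"translation": [105,80,-110],"twist": 0},
    {"translation": [130,110,-110],"twist": 0},
    {"translation": [140,140,-110],"twist": 0},
    {"translation": [140,170,-110],"twist": 0},
    {"translation": [140,180,-110],"twist": 0},
    {"translation": [140,180,-110],"twist": 0},
    {"translation": [140,180,-110],"twist": 0}
  ]
}}

```text
time_s: 43.52
tool_pos: [0.4198, -0.1588, 0.283]
eef_rot: [-179.9, 0.0, 177.1]
ft_force: [0.1, -0.7, 0.1]
opening: 0.901
```

Run:
```python
from h import *
d=get_image('side');cv2.imwrite('pics/s36.png',cv2.resize(d['img'],(800,600),interpolation=cv2.INTER_CUBIC))
crop(d,'s36c.png',200,90,360,210,5)
P=cloud(d).reshape(-1,3);R=np.array([[.9936,.1132],[-.1132,.9936]])
q=(P[:,:2]-[.539,.151])@R.T
for lo,hi in [(-110,-95),(-60,-40),(0,20),(80,100)]:
    m=(abs(q[:,0])<.09)&(q[:,1]>lo/1e3)&(q[:,1]<hi/1e3)&(P[:,2]>.06)&(P[:,2]<.2);print(lo,m.sum(),np.median(P[m,2]).round(4))
d=get_image('top');cv2.imwrite('pics/t36.png',d['img'])
print(state()['time_s'],state()['tool_pos'])
```

```text
-110 302 0.1163
-60 443 0.1172
0 484 0.1174
80 569 0.1154
43.6167 [ 0.4198823  -0.15962891  0.28273133]
```

View pics/s36.png

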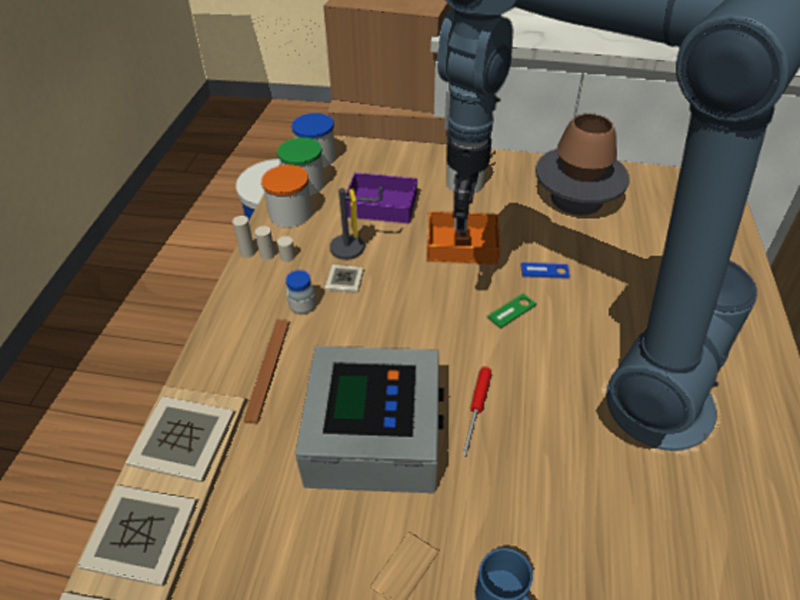

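View pics/s36c.png

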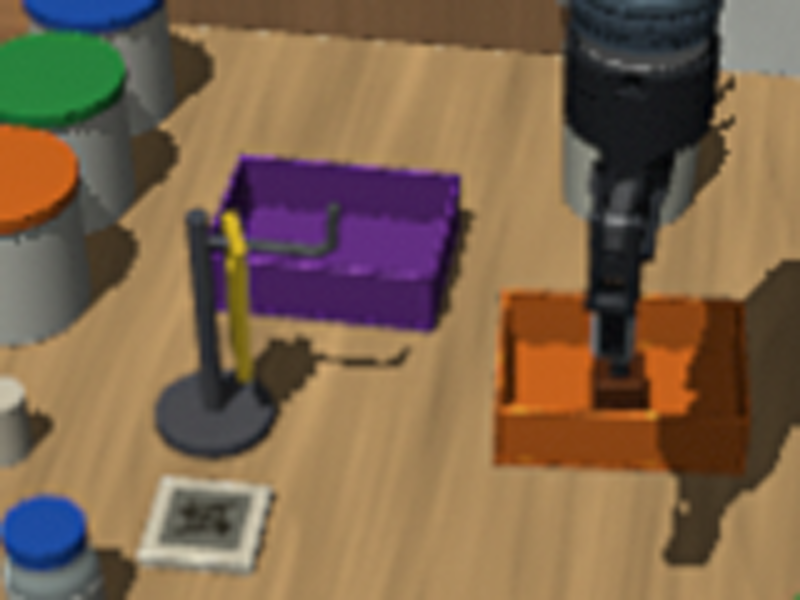

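View pics/t36.png

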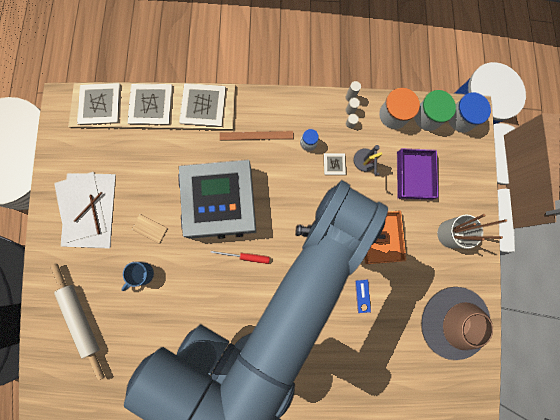

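```bash
python3 -c "
from cell import *
print(sign_off())"
```

```text
the job is handed in; nothing more can be done
None
```

The job is done and handed in at about 44 s of the 210 s allowed.

**Relays:** only one worn relay was present, in socket 1, and it is now in the orange tub. The three new relays are in the three sockets. Each one stopped with its foot underside about 42 mm over the bench, which is the fully-home height. Pictures from the side and from the wrist camera showed all three seated before I closed the door.

**Door:** pushed over and pressed shut before I touched the tag. The fingertip settled at the shut height, about 116 mm over the bench. The depth reading of the door's outer face was flat at 115–117 mm, and the same again at the end.

**Tag:** the last side picture shows the yellow tag hanging by its eye on the hook arm, close to the post. It had been knocked about 28 mm aside during the run, so I measured it again before gripping it.

**Other checks:**
- While pushing the door over, the gripper pressed on the door's edge with about 22 N. I raised it and carried on.
- The final press on the catch was harder than needed. The fingertip read 38.8 N, just under the 40 N limit, and forces between readings were not seen.
- The last pictures show the other things on the bench where they were.

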